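# Seat the desk clock in its charging shoe

### The job

Put the desk clock that stands on the leather pad into its charging shoe: set it down on the desk before the shoe's open side, dial still on the robot's side, and slide it sideways so that its foot goes under the shoe's overhanging lip until it meets the contact block hidden inside. How deep that block sits is not known, so feel for it: keep the clock pressed against it with about 8 N (6 to 10 N) for a full second, never with more than 15 N, then let go and leave it standing there, square and touching the block. Keep the clock upright and do not disturb the ink bottle, the rubber stamp or the eraser beside the shoe.

Things in the scene. Friction and masses are not known exactly. Their poses are not given: they have to be found in the camera images.
- desk_clock: Brass desk clock (0.27 to 0.53 kg; not its twin by the lamp) on a walnut foot, starting upright on the leather desk pad (3.8 mm above the bare desk), to the left. Origin: centre of the foot's underside; z up, y along the foot, -x is the way the dial looks (to the robot). Foot: flat block 36 (x) x 80 (y) x 10 mm high, total height 87 mm. Rubs on the desk (friction 0.5 to 0.7).
- clock_case (a point): Centre of the clock's round case, 49 mm above its underside: an upright disc of radius 38 mm in the clock's y-z plane, 29 mm thick (x), with flat front and back; grip it from above across this thickness. Near the foot's two ends there is free space above the foot: 17 mm up, the case reaches only 21 mm either side of the middle.
- charging_shoe: Low aluminium block screwed to the bare desk (z = 0), to the right; 52 mm wide (86 with screw flanges), 34 deep, 17 high, with a pocket under its top, open on one side. Origin: on the desk in the middle of the pocket's mouth; +y points out of the mouth (roughly to the robot's left), so the clock goes in along -y, its axes parallel to the shoe's. z up.
- shoe_lip (a point): Top of the overhanging lip, over the mouth's middle, 17 mm above the desk. The lip is 5 mm thick; under it the pocket is 12 mm high, 40 mm wide (shoe x from -20 to +20 mm) and 26 mm deep to the back wall. Two black guides, 9 mm high, flare from the mouth out to shoe y = +17 mm, where they stand 54 mm apart.
- shoe_mouth (a point): Middle of the mouth, 6 mm above the desk. Hidden in the pocket is a hard, rigidly fixed contact block, nearly as wide as the pocket; its face lies somewhere between 4 and 17 mm behind the mouth: not reported, differs each time. With its foot in by d, the clock's origin is at shoe x = 0, y = 40 mm - d, z = 0. Nothing on the shoe gives way.
- ink_bottle: Dark blue ink bottle with black cap, 49 x 48 x 58 mm, on the far side of the shoe. Origin: centre of its underside. Bystander.
- rubber_stamp: Hand stamp with a turned brown wooden handle, 24 x 48 x 66 mm, standing on the near side of the shoe. Origin: centre of its underside. Bystander.
- eraser: Blue and white eraser, 21 x 52 x 12 mm, lying to the right, behind the shoe's back wall. Origin: centre of its underside. Bystander.
There are look-alikes about, which are no part of the job. There is more than one size of the desk_clock; the one meant has the size given above. Several things look just like the charging_shoe: the one meant starts farthest to the robot's left.

How it is judged:
On the way, in this order (a step that is already met when the one before it is completed fails the run):
1. the clock stands on the desk with the end of its foot under the shoe's lip (y of desk_clock in the frame of charging_shoe between 0.02 and 0.039 m and angle between desk_clock's own z axis and vertical below 0.06 rad and height (world z) of desk_clock between -0.003 and 0.003 m), for 0.05 s.
2. the clock's foot is pressed against the hidden contact block with 6 to 10 N for a second (0.9 s is enough) (contact force between desk_clock and contact_block_c0 between 5.5 and 10.5 N), for 0.9 s.
At the end, for the whole second after the job is handed in: The clock stands upright (within 0.06 rad) and at rest on the desk, its foot under the lip, dial to the robot's side, square to the shoe (within 0.09 rad) and centred in its pocket (within 4 mm), the end of the foot within 2 mm of the contact block's face; nothing holds it (y of contact_block_c0 in the frame of desk_clock between -0.046 and -0.042 m and x of desk_clock in the frame of charging_shoe between -0.004 and 0.004 m and angle between the x axis of desk_clock and the x axis of charging_shoe, either way round below 0.09 rad and angle between desk_clock's own z axis and vertical below 0.06 rad and height (world z) of desk_clock between -0.003 and 0.003 m and linear speed of desk_clock below 0.01 m/s); the robot touches nothing.
It fails at once if the clock presses on the shoe or its contact block with more than 16 N (contact force between desk_clock and charging_shoe above 16 N or contact force between desk_clock and contact_block_c0 above 16 N).
It fails at once if the clock is tipped by more than 0.4 rad (angle between desk_clock's own z axis and vertical above 0.4 rad).
It fails at once if the ink bottle, the rubber stamp or the eraser is moved by more than 10 mm (distance of any of ink_bottle, rubber_stamp, eraser from where it was at the start of the episode above 0.01 m).
It also fails if it takes over 51 s, if anything falls off the work surface, if the arm or the gripper's body presses on something with over 40 N, if the wrist force passes 120 N, or if a joint passes its speed limit or range.

### The arm

A 6-joint arm with a two-finger parallel gripper is mounted at the origin on a cart in front of the work surface, level with it; the furniture and walls round the work are solid. World frame = base frame: x ahead of the robot, y to its left, z up, the work surface at z = 0. Lengths are in m, angles in rad, forces in N, time in s.
With the tool pointing down it reaches from about 0.35 to 0.775 m from the base axis. Payload 5.5 kg.
Tool frame: the origin (TCP) lies at the very end of the fingers, on their centre line; the grasp point (between the pads) lies 19 mm behind it; x points along the fingers, y is the direction in which the jaws open and shut, and the axes are right-handed (so a half turn about x gives the same grasp; the last joint's range is limited). The gripper opens to 85 mm and grips with 20 to 120 N. Pads are 22 mm wide; open, the fingers measure 114 mm over their backs; the gripper's body (76 mm by 85 mm) begins 54 mm behind the grasp point. The pads swing forward as they close: fully open they stand 13 mm farther back than shut.
Start: joints at [-1.454, 0.313, 0.046, 1.304, 0, 1.431], TCP at [0.146, -0.556, 0.21] pointing down, gripper open.
Joint ranges: [-2.76, 2.76], [-0.86, 1.69], [-1.03, 1.26], [-2.2, 2.34], [-1.47, 1.5], [-3.14, 3.14]. Speed limits (rad/s): [2.57, 2.57, 3.14, 3.14, 3.14, 3.14].

### API

Orientations are given as a unit quaternion [w, x, y, z].
In Python, from workcell import env gives the robot as it stands.
- The arm moves only by the tool drive_tool, never from a script. Its argument "plan" is a list that holds one entry, the list of rows, each a list of 7 numbers: the shift along the tool's x, y, z in cm, then the turn, a rotation vector about the tool's x, y, z in degrees, then the opening, from 0 (shut) to 1 (fully open). In form: [[[tx, ty, tz, wx, wy, wz, fingers], ...]]. A call has exactly 5 rows; each row shifts and turns the commanded pose from where the row before left it, along the tool's axes as they then stand; what a row does not reach is not made up. A row lasts 1/12 s, in which the tool goes at most 41.7 mm and 7.16 degrees, less where a joint would pass 70% of its speed; a pose out of reach is approached as far as the arm can. A call with a gripper value outside its range is refused whole. The fingers move at their own pace and stop on an object; "squeeze" is the grip in N (left out, the last holds). Time passes only in rows, so rows that do not move let the fingers close, or fill a call up. It gives the time, the measured TCP pose, the force and the opening at its end, in the units of the state.
- env.get_state(): the state, without advancing time (a new reading comes with each control period).
- env.read_camera(name): name is "scene" or "top"; returns the picture (420x560x3 uint8, red, green, blue); there is no depth.
- env.camera_model(name): a dict with "camera_matrix" (3x3 intrinsics, pixels), "k1" (the pictures are not rectified: a ray, as slopes to the right and down, at radius r is drawn at 1 + k1 r^2 times it, then the intrinsics apply), "camera_from_world" (4x4, takes a point from world to camera coordinates). Camera axes: x right, y down, z forward; pixel columns grow to the right and rows downward; lengths in m; the calibration is good to about 2 mm. A picture is of the moment at which its call begins. camera_model takes no time and is no camera call.
- env.hand_in(): hands the job in, once; it reports no verdict.
The state is a dict: "clock": time; "joint_pos": joint angles; "qvel": joint speeds; "tau": joint torques, N m; "tcp_pos": TCP position; "orientation": TCP orientation; "wrist_force": force on the tool from outside, world axes, zero at the start; "ft_torque": the same for the moment, N m; "finger_gap": finger opening in m.
Only numpy, scipy, OpenCV 4.12 (cv2) and the standard library are available. Lean on these libraries where they do the work, as an engineer would, in place of code of your own. Each camera call takes 0.05 s, during which the arm holds its last target.

## Working session

There is one attempt and no reset: what is moved stays moved. The work goes in short steps, Python scripts to look and compute and a tool call to move; the robot and the scene stay as the last step left them, time stands still between calls to the robot, and variables do not carry over. Pictures are saved under pics/ and viewed, and the job is handed in when it is done.

Besides the shell and the picture viewer there is one more tool, called after "Emit:" as name(argument=value, ...) on one line, values as JSON. drive_tool: Moves the arm, as the interface text tells. Its arguments: {"type":"object","properties":{"plan":{"type":"array","items":{"type":"array","items":{"type":"array","items":{"type":"number"}}}},"squeeze":{"type":"number"}},"required":["plan"]}

```bash
ls; mkdir -p pics
python3 - <<'E'
from workcell import env
import cv2
print(env.get_state())
for n in ("scene","top"):
    m=env.camera_model(n);print(n,m)
    cv2.imwrite(f"pics/{n}0.png",cv2.cvtColor(env.read_camera(n),cv2.COLOR_RGB2BGR))
E
```

```text
pics
{'clock': 0.0, 'joint_pos': array([-1.45359030e+00,  3.14001788e-01,  4.49890210e-02,  1.30363699e+00,
       -8.29901425e-07,  1.43122496e+00]), 'qvel': array([-0.00027366, -0.00095396, -0.00011868,  0.00033841,  0.00046355,
        0.00087571]), 'tau': array([-2.75249258e-03, -4.80628073e+01,  2.98531759e+01,  1.90891419e-02,
       -3.90704108e-04,  2.91028215e-06]), 'tcp_pos': array([ 0.14596998, -0.55558379,  0.20951225]), 'orientation': array([ 0.08988003,  0.70129366,  0.09119052, -0.70127959]), 'wrist_force': array([ 2.60318810e-01, -1.41582757e-04,  5.53842587e-01]), 'ft_torque': array([ 0.02157323, -0.02897894,  0.02021615]), 'finger_gap': 0.08556283255468299}
scene {'camera_matrix': array([[525.91938591,   0.        , 280.77555241],
       [  0.        , 525.91938591, 212.77646742],
       [  0.        ,   0.        ,   1.        ]]), 'k1': 0.02135745973691188, 'camera_from_world': array([[ 0.76514582, -0.64369105, -0.01461872, -0.31789054],
       [-0.5101351 , -0.59222461, -0.62372445,  0.32590797],
       [ 0.39282828,  0.48469768, -0.78150758,  1.43230806],
       [ 0.        ,  0.        ,  0.        ,  1.        ]])}
top {'camera_matrix': array([[545.03287397,   0.        , 277.01707867],
       [  0.        , 545.03287397, 203.45763862],
       [  0.        ,   0.        ,   1.        ]]), 'k1': -0.014512900462854935, 'camera_from_world': array([[ 8.22767674e-03, -9.99964675e-01,  1.71899686e-03,
         1.05126904e-01],
       [-9.88127544e-01, -8.39399550e-03, -1.53406313e-01,
         5.15766807e-01],
       [ 1.53415323e-01, -4.36410592e-04, -9.88161701e-01,
         1.29872895e+00],
       [ 0.00000000e+00,  0.00000000e+00,  0.00000000e+00,
         1.00000000e+00]])}
```

View pics/scene0.png

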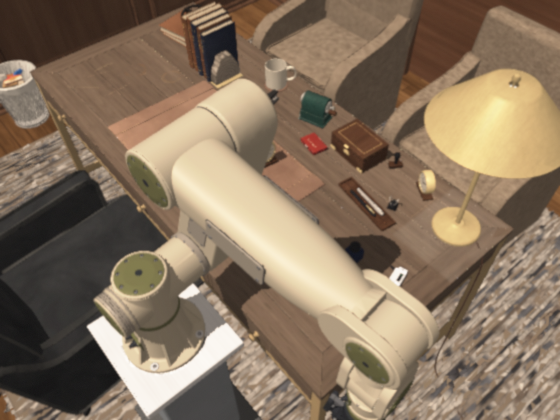

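View pics/top0.png

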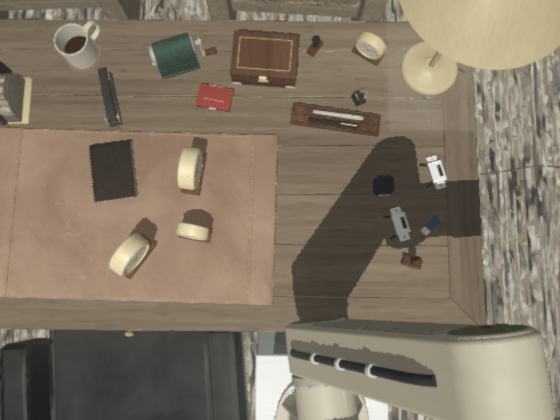

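```bash
cat > h.py <<'E'
from workcell import env
import cv2, numpy as np
from scipy.spatial.transform import Rotation as R
def ray(n,u,v):
    m=env.camera_model(n);K=m["camera_matrix"];T=m["camera_from_world"];k=m["k1"]
    d=np.array([(u-K[0,2])/K[0,0],(v-K[1,2])/K[1,1]]);s=d.copy()
    for _ in range(10): s=d/(1+k*(s@s))
    r=T[:3,:3].T@np.array([s[0],s[1],1]);o=-T[:3,:3].T@T[:3,3]
    return o,r
def onz(n,u,v,z):
    o,r=ray(n,u,v);return o+r*(z-o[2])/r[2]
def tri(a,b):
    o1,r1=ray("top",*a);o2,r2=ray("scene",*b)
    A=np.stack([r1,-r2],1);t=np.linalg.lstsq(A,o2-o1,rcond=None)[0]
    p=o1+r1*t[0];q=o2+r2*t[1];return (p+q)/2,np.linalg.norm(p-q)
def proj(n,p):
    m=env.camera_model(n);c=m["camera_from_world"]@np.append(p,1);s=c[:2]/c[2]
    s=s*(1+m["k1"]*(s@s));K=m["camera_matrix"];return K[0,0]*s[0]+K[0,2],K[1,1]*s[1]+K[1,2]
def crop(src,u0,v0,u1,v1,f,out):
    im=cv2.imread(src)[v0:v1,u0:u1];cv2.imwrite(out,cv2.resize(im,None,fx=f,fy=f,interpolation=cv2.INTER_CUBIC))
E
python3 - <<'E'
from h import *
crop("pics/top0.png",80,130,240,290,4,"pics/a.png")
crop("pics/top0.png",350,140,470,280,4,"pics/b.png")
for p in [(190,168),(194,229),(129,254),(400,222),(435,172)]: print(p,onz("top",*p,0.0).round(3))
E
```

```text
(190, 168) [0.611 0.333 0.   ]
(194, 229) [0.454 0.317 0.   ]
(129, 254) [0.39  0.478 0.   ]
(400, 222) [ 0.476 -0.201  0.   ]
(435, 172) [ 0.606 -0.294  0.   ]
```

View pics/a.png

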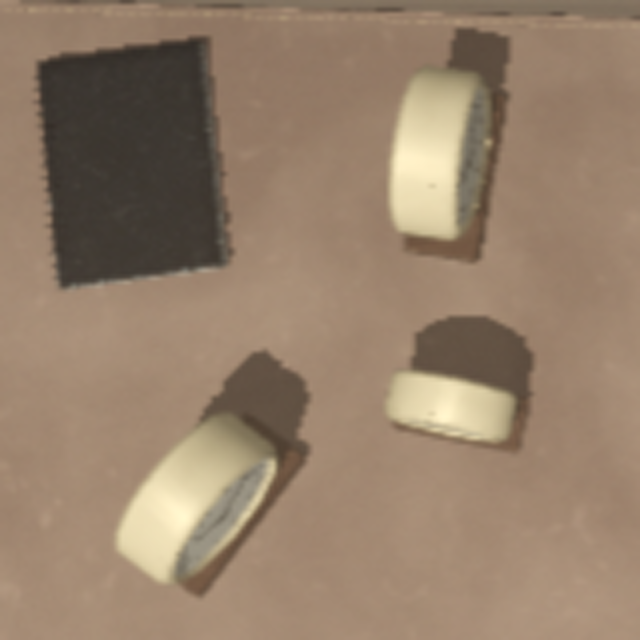

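View pics/b.png

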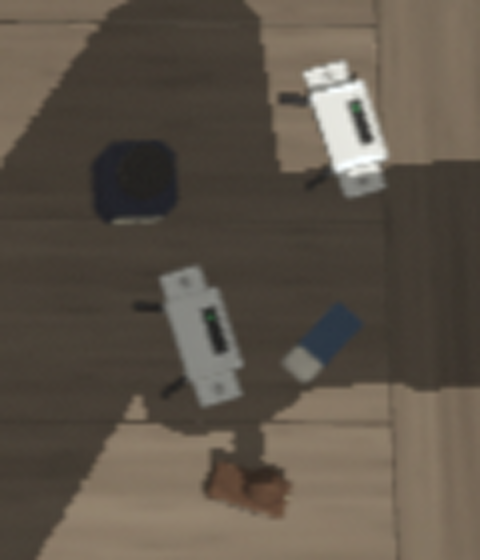

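```bash
cat >> h.py <<'E'
def Rt():
    q=env.get_state()["orientation"];return R.from_quat([q[1],q[2],q[3],q[0]])
def plan(dst,n=None,Rto=None,step=4.0):
    """world target pose -> per-row tool increments (no turn if Rto None)"""
    s=env.get_state();R0=Rt();d=(np.array(dst)-s["tcp_pos"])*100
    dl=R0.inv().apply(d);print("tool delta cm",dl.round(2),"norm",np.linalg.norm(d).round(2))
    if Rto is not None: print("rotvec tool deg",(R0.inv()*Rto).as_rotvec(degrees=True).round(2))
E
python3 - <<'E'
from h import *
print(Rt().as_matrix().round(3))
for p in [(.454,.317,.05),(.476,-.2,0.017)]: print(proj("scene",np.array(p)))
E
```

```text
[[-0.     0.254 -0.967]
 [ 0.002 -0.967 -0.254]
 [-1.    -0.002 -0.   ]]
(np.float64(227.32063090014486), np.float64(174.77617611460428))
(np.float64(341.73564164943804), np.float64(279.35685235765004))
```

Emit:
drive_tool(plan=[[[-0.5,0,0,-7.1,0,0,1],[-0.5,0,0,-7.1,0,0,1],[-0.5,0,0,-7.1,0,0,1],[-0.5,0,0,-7.1,0,0,1],[-0.5,0,0,-7.1,0,0,1]]])

```text
clock: 0.52
tcp_pos: [0.146, -0.5558, 0.2351]
orientation: [0.302, 0.639, 0.302, -0.639]
wrist_force: [0.2, 0.2, 0.1]
finger_gap: 0.0852
```

Emit:
drive_tool(plan=[[[-0.5,0,0,-7.1,0,0,1],[-0.5,0,0,-7.1,0,0,1],[-0.5,0,0,-7.1,0,0,1],[-0.5,0,0,-7.1,0,0,1],[-0.5,0,0,-7.1,0,0,1]]])

```text
clock: 0.93
tcp_pos: [0.146, -0.5559, 0.2601]
orientation: [0.482, 0.517, 0.483, -0.517]
wrist_force: [-0.7, -0.1, 0.4]
finger_gap: 0.0853
```

Emit:
drive_tool(plan=[[[0,3.2,-2.4,0,0,0,1],[0,3.2,-2.4,0,0,0,1],[0,3.2,-2.4,0,0,0,1],[0,3.2,-2.4,0,0,0,1],[0,3.2,-2.4,0,0,0,1]]])

```text
clock: 1.35
tcp_pos: [0.3156, -0.4471, 0.26]
orientation: [0.481, 0.519, 0.481, -0.518]
wrist_force: [-1.0, -1.3, -0.3]
finger_gap: 0.0856
```

Emit:
drive_tool(plan=[[[0,3.2,-2.4,0,0,0,1],[0,3.2,-2.4,0,0,0,1],[0,3.2,-2.4,0,0,0,1],[0,1.2,-3.8,0,0,0,1],[0,1.2,-3.8,0,0,0,1]]])

```text
clock: 1.77
tcp_pos: [0.4465, -0.3084, 0.2592]
orientation: [-0.481, -0.518, -0.482, 0.518]
wrist_force: [-0.4, -0.6, -0.2]
finger_gap: 0.0853
```

Emit:
drive_tool(plan=[[[0,0.8,-3.9,0,0,0,1],[0,0.8,-3.9,0,0,0,1],[0,0.8,-3.9,0,0,0,1],[0,0.8,-3.9,0,0,0,1],[0,0.8,-3.9,0,0,0,1]]])

```text
clock: 2.18
tcp_pos: [0.4996, -0.1164, 0.2601]
orientation: [-0.481, -0.518, -0.481, 0.519]
wrist_force: [0.2, 0.3, -0.3]
finger_gap: 0.0852
```

Emit:
drive_tool(plan=[[[0,0.8,-3.9,0,0,0,1],[0,0.8,-3.9,0,0,0,1],[0,0.8,-3.9,0,0,0,1],[0,-2.1,-3.5,0,0,0,1],[0,-2.1,-3.5,0,0,0,1]]])

```text
clock: 2.6
tcp_pos: [0.4957, 0.0713, 0.2591]
orientation: [-0.481, -0.518, -0.481, 0.519]
wrist_force: [0.5, 0.3, -0.2]
finger_gap: 0.0857
```

Emit:
drive_tool(plan=[[[0,-2.1,-3.5,0,0,0,1],[0,-2.1,-3.5,0,0,0,1],[0,-2.1,-3.5,0,0,0,1],[0,-2.1,-3.5,0,0,0,1],[0,-2.1,-3.5,0,0,0,1]]])

```text
clock: 3.02
tcp_pos: [0.4027, 0.2532, 0.2601]
orientation: [-0.481, -0.518, -0.481, 0.519]
wrist_force: [0.6, 0.7, 0.8]
finger_gap: 0.0855
```

Emit:
drive_tool(plan=[[[0,-2.1,-3.5,0,0,0,1],[0,-2.1,-3.5,0,0,0,1],[0,-2.1,-3.5,0,0,0,1],[0,-2.1,-3.5,0,0,0,1],[0,0,0,0,0,0,1]]])

```text
clock: 3.43
tcp_pos: [0.3271, 0.4028, 0.2597]
orientation: [-0.482, -0.517, -0.484, 0.517]
wrist_force: [0.3, -0.0, -0.2]
finger_gap: 0.0856
```

Run:
```python
from h import *
for n in ("scene","top"):
    cv2.imwrite(f"pics/{n}1.png",cv2.cvtColor(env.read_camera(n),cv2.COLOR_RGB2BGR))
print(env.get_state()["joint_pos"].round(2))
```

```text
[ 0.73  0.19  0.01  1.39 -0.    2.37]
```

View pics/scene1.png

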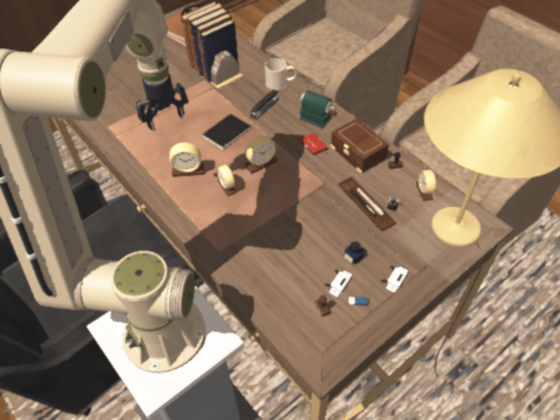

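View pics/top1.png

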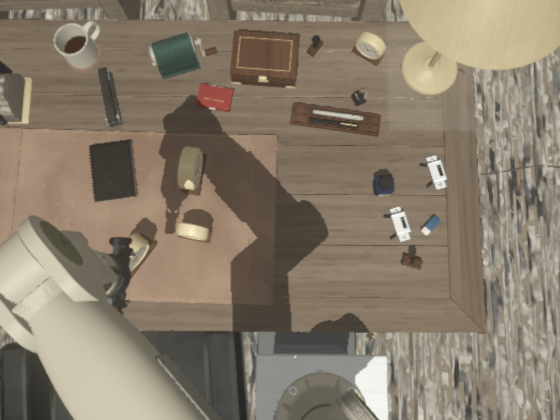

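Run:
```python
from h import *
crop("pics/scene1.png",205,150,285,210,9,"pics/c1.png")
crop("pics/top1.png",165,205,225,250,12,"pics/c2.png")
crop("pics/scene1.png",300,235,390,315,8,"pics/c3.png")
crop("pics/top1.png",365,165,455,275,5,"pics/c4.png")
```

```text
(no output)
```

View pics/c1.png

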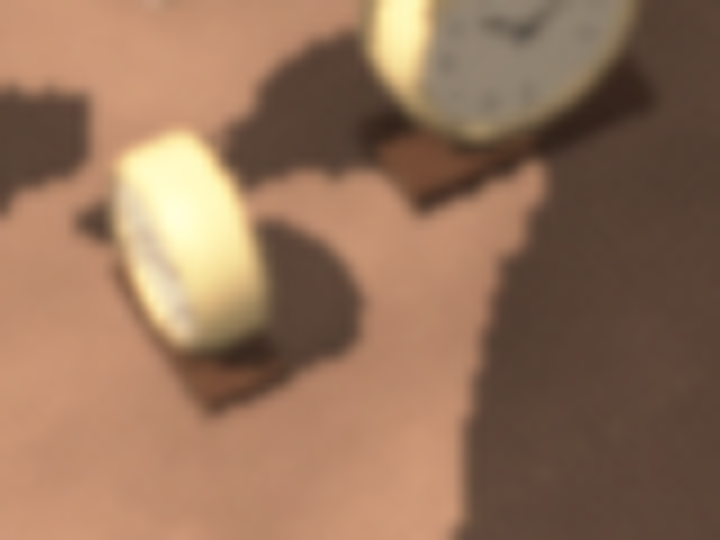

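View pics/c2.png

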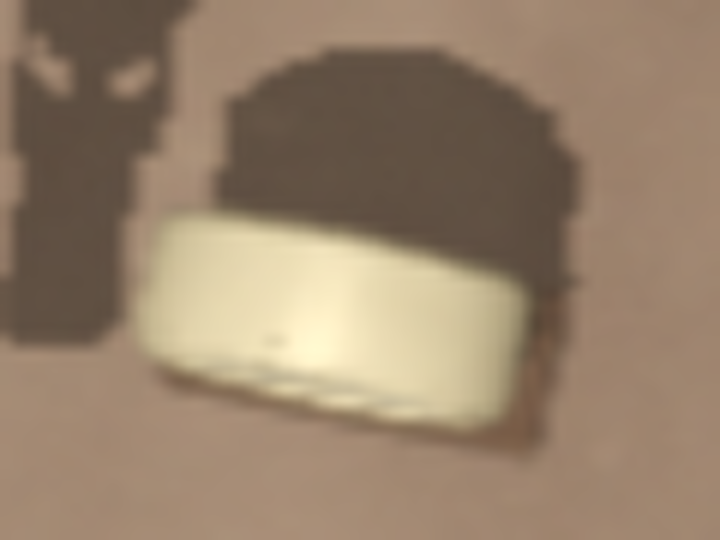

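View pics/c3.png

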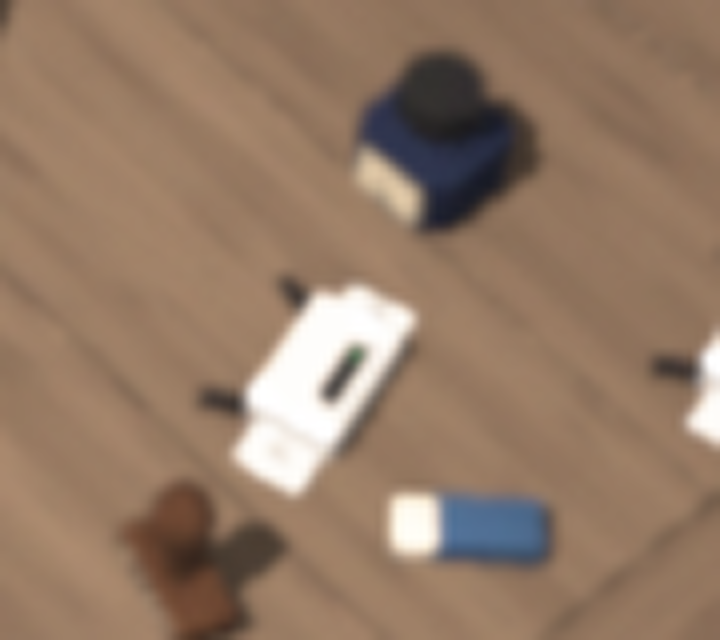

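View pics/c4.png

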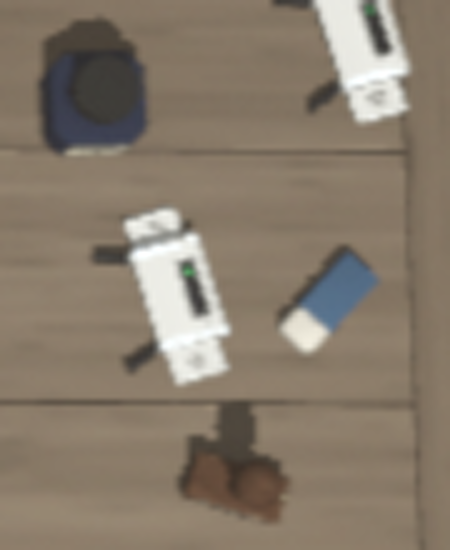

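Run:
```python
from h import *
crop("pics/top1.png",380,200,415,246,13,"pics/d1.png")
crop("pics/scene1.png",322,265,358,300,16,"pics/d2.png")
```

```text
(no output)
```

View pics/d1.png

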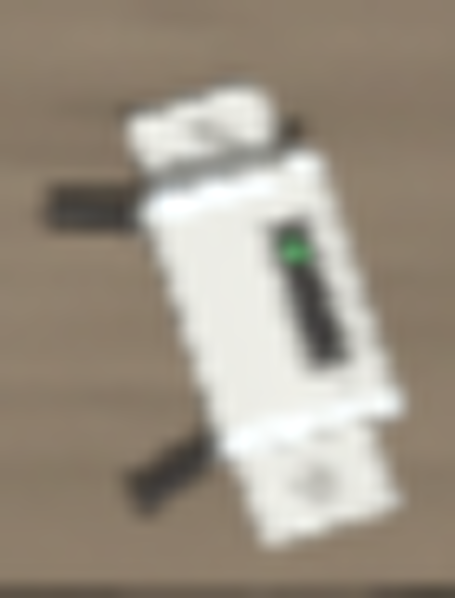

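View pics/d2.png

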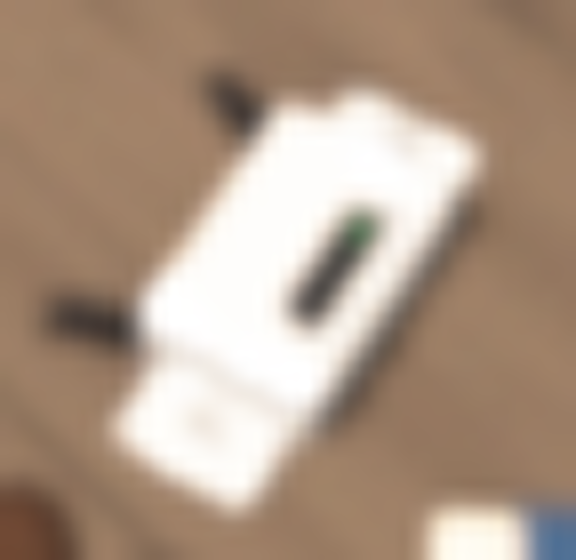

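Run:
```python
from h import *
def px(p,f,o): return ((p[0]+.5)/f-.5+o[0],(p[1]+.5)/f-.5+o[1])
t={k:px(p,13,(380,200)) for k,p in dict(mf=(145,210),bf=(318,155),bn=(402,402),mn=(222,447),led=(293,248),slot=(325,355)).items()}
s={k:px(p,16,(322,265)) for k,p in dict(mn=(140,308),mf=(270,110),bn=(302,415),led=(365,222),slot=(308,312)).items()}
W={}
for k in t:
    W[k]=onz("top",*t[k],.017); print(k,W[k].round(4), onz("scene",*s[k],.017).round(4) if k in s else "", tri(t[k],s[k]) if k in s else "")
for a,b in (("mn","mf"),("bn","bf")):
    d=W[b]-W[a];print(np.linalg.norm(d),np.degrees(np.arctan2(d[1],d[0])))
for a,b in (("bn","mn"),("bf","mf")):
    d=W[b]-W[a];print(np.linalg.norm(d),np.degrees(np.arctan2(d[1],d[0]))-90)
print("mouth mid",(W["mn"]+W["mf"])/2,"centre",sum(W[k] for k in("mn","mf","bn","bf"))/4)
# subpixel mouth/back edge in top image
im=cv2.imread("pics/top1.png").astype(float).min(2)
L=[];Rr=[]
for v in range(218,233):
    row=im[v]
    c=int(397+(v-225)*.33+3)
    th=165
    u=c
    while row[u]>th or u>c-3: u-=1
    L.append((u+(th-row[u])/(row[u+1]-row[u]),v))
    u=c+3
    while row[u]>th or u<c+5: u+=1
    Rr.append((u-1+(row[u-1]-th)/(row[u-1]-row[u]),v))
for nm,E in(("L",L),("R",Rr)):
    P=np.array([onz("top",*e,.017)[:2] for e in E]);
    vx,vy,x0,y0=cv2.fitLine(P.astype(np.float32),cv2.DIST_HUBER,0,1e-4,1e-4).ravel()
    r=(P-[x0,y0])@[-vy,vx];print(nm,np.degrees(np.arctan2(vy,vx)),x0,y0,(r*1000).round(1))
```

```text
mf [ 0.49   -0.1741  0.017 ] [ 0.4874 -0.1745  0.017 ] (array([ 0.489399  , -0.17400534,  0.01480333]), np.float64(0.0019395101847258262))
bf [ 0.5009 -0.2076  0.017 ]  
bn [ 0.4534 -0.2223  0.017 ] [ 0.4477 -0.2237  0.017 ] (array([ 0.45215565, -0.22256318,  0.01156186]), np.float64(0.004156379673533485))
mn [ 0.4445 -0.1877  0.017 ] [ 0.441  -0.1893  0.017 ] (array([ 0.44397715, -0.18807153,  0.01269429]), np.float64(0.002158613232119074))
led [ 0.4828 -0.2023  0.017 ] [ 0.4839 -0.2026  0.017 ] (array([ 0.4832547 , -0.20248952,  0.01730376]), np.float64(0.0010280021750016114))
slot [ 0.4623 -0.2079  0.017 ] [ 0.4631 -0.2093  0.017 ] (array([ 0.46305874, -0.20855193,  0.01570926]), np.float64(0.0014405976346784058))
0.04746868215328106 16.69161725344708
0.049737628875592015 17.272772260230436
0.035770943262324745 14.40481819477614
0.03524796068148429 18.05566146455368
mouth mid [ 0.46721788 -0.18087672  0.017     ] centre [ 0.47217377 -0.19791636  0.017     ]
L 16.110859 0.46768957 -0.18066876 [ 0.   0.4  0.  -0.2  0.4 -0.1 -0.3  0.4  0.4 -0.2  0.4  0.3 -0.5 -0.
 -0. ]
R -89.61394 0.46706876 -0.22743492 [ 17.5  15.1  12.3  10.    7.5   5.3   2.4  -0.   -2.2  -5.3  -7.5 -10.
 -12.5 -15.  -17.5]
```

Run:
```python
from h import *
im=cv2.imread("pics/top1.png").astype(float).min(2)
yaw=np.radians(16.3);ex=np.array([np.cos(yaw),np.sin(yaw)]);ey=np.array([-ex[1],ex[0]])
O=np.array([.4675,-.1808])
def edge(n,im,a,d,z,th,r0,r1):
    """walk from a in dir d(world,m) find crossing"""
    ts=np.arange(r0,r1,.0002);pr=np.float32([proj(n,np.append(a+d*t,z)) for t in ts])
    v=cv2.remap(im.astype(np.float32),pr[:,0].reshape(1,-1),pr[:,1].reshape(1,-1),cv2.INTER_LINEAR)[0]
    i=np.where((v[:-1]>th)&(v[1:]<=th))[0]
    return (ts[i[0]] if len(i) else np.nan), v
for n,f in(("top","pics/top1.png"),("scene","pics/scene1.png")):
    im=cv2.imread(f).astype(float).min(2)
    for nm,d,s,z in(("mouth",ey,1,.017),("back",-ey,-1,.017)):
        P=[]
        for x in np.arange(-.02,.021,.004):
            a=O+ex*x-ey*(.004 if s>0 else .028)
            t,v=edge(n,im,a,d,z,150,0,.03)
            P.append(a+d*t)
        P=np.array(P);P=P[~np.isnan(P[:,0])]
        vx,vy,x0,y0=cv2.fitLine(P.astype(np.float32),cv2.DIST_HUBER,0,1e-4,1e-4).ravel()
        q=(P-O)@ey
        print(n,nm,"yaw",np.degrees(np.arctan2(vy,vx))%180,"y off mm",(q*1000).round(1))
    for y in (-.008,-.012,-.016,-.02):
      r=[]
      for zz,st in((.017,0),(.004,0)):
        for d in(ex,-ex):
          a=O+ey*y
          t,v=edge(n,im,a+d*.03,d,zz,150,0,.04);r.append((.03+t)*1000)
      print(n,y,"ends(+x,-x) z.017,z.004",np.round(r,1))
```

```text
top mouth yaw 16.61295 y off mm [0.2 0.4 0.6 0.8 0.8 0.6 0.4 0.6 0.6 0.6 0.8]Traceback (most recent call last):
  File "<stdin>", line 17, in <module>
  File "<stdin>", line 7, in edge
  File "h.py", line 17, in proj
    m=env.camera_model(n);c=m["camera_from_world"]@np.append(p,1);s=c[:2]/c[2]
ValueError: time passes only in moves, steps and waits
```

```bash
python3 - <<'E'
s=open('h.py').read()
s=s.replace("def ray(n","_c={}\ndef CM(n):\n    if n not in _c:_c[n]=env.camera_model(n)\n    return _c[n]\ndef ray(n",1)
b=s.index("def ray");s=s[:b]+s[b:].replace("env.camera_model(n)","CM(n)")
open('h.py','w').write(s)
E
cat > sh.py <<'E'
from h import *
yaw=np.radians(16.6);ex=np.array([np.cos(yaw),np.sin(yaw)]);ey=np.array([-ex[1],ex[0]])
O=np.array([.4675,-.1808])
def edge(n,im,a,d,z,th,r0,r1):
    ts=np.arange(r0,r1,.0002);pr=np.float32([proj(n,np.append(a+d*t,z)) for t in ts])
    v=cv2.remap(im.astype(np.float32),pr[:,0].reshape(1,-1),pr[:,1].reshape(1,-1),cv2.INTER_LINEAR)[0]
    i=np.where((v[:-1]>th)&(v[1:]<=th))[0]
    return (ts[i[0]] if len(i) else np.nan), v
E
python3 - <<'E'
from sh import *
for n,f in(("top","pics/top1.png"),("scene","pics/scene1.png")):
    im=cv2.imread(f).astype(float).min(2)
    for nm,d,s,z in(("mouth",ey,1,.017),("back",-ey,-1,.017)):
        P=[]
        for x in np.arange(-.02,.021,.004):
            a=O+ex*x-ey*(.004 if s>0 else .028)
            t,v=edge(n,im,a,d,z,150,0,.03)
            P.append(a+d*t)
        P=np.array(P);P=P[~np.isnan(P[:,0])]
        vx,vy,x0,y0=cv2.fitLine(P.astype(np.float32),cv2.DIST_HUBER,0,1e-4,1e-4).ravel()
        q=(P-O)@ey
        print(n,nm,"yaw",np.degrees(np.arctan2(vy,vx))%180,"y off mm",(q*1000).round(1))
    for y in (-.008,-.012,-.016,-.02):
      r=[]
      for zz,st in((.017,0),(.004,0)):
        for d in(ex,-ex):
          a=O+ey*y
          t,v=edge(n,im,a+d*.03,d,zz,150,0,.04);r.append((.03+t)*1000)
      print(n,y,"ends(+x,-x) z.017,z.004",np.round(r,1))
E
```

```text
top mouth yaw 16.669647 y off mm [0.4 0.4 0.8 0.8 0.8 0.6 0.4 0.6 0.6 0.6 0.8]
top back yaw 16.29936 y off mm [-35.6 -35.8 -35.2 -35.8 -35.2 -35.8 -35.4 -36.  -35.6 -36.  -35.8]
top -0.008 ends(+x,-x) z.017,z.004 [41.  44.8 42.2 44.8]
top -0.012 ends(+x,-x) z.017,z.004 [41.8 45.  42.2 44.6]
top -0.016 ends(+x,-x) z.017,z.004 [41.4 44.8 42.8 45. ]
top -0.02 ends(+x,-x) z.017,z.004 [42.  44.8 42.4 44.4]
scene mouth yaw 15.113722 y off mm [ 1.   0.6  0.4  0.4  0.4  0.4  0.6  0.4 -0.2 -0.2 -0.2]
scene back yaw 16.582405 y off mm [-37.6 -37.6 -37.6 -37.6 -37.6 -37.8 -37.6 -37.6 -37.6 -37.6 -37.2]
scene -0.008 ends(+x,-x) z.017,z.004 [ nan 50.8 41.4 47. ]
scene -0.012 ends(+x,-x) z.017,z.004 [34.  54.2 42.8 48.2]
scene -0.016 ends(+x,-x) z.017,z.004 [35.2 55.2 42.6 48.6]
scene -0.02 ends(+x,-x) z.017,z.004 [34.8 55.8 42.6 48.8]
```

Run:
```python
from h import *
def px(p,f,o): return ((p[0]+.5)/f-.5+o[0],(p[1]+.5)/f-.5+o[1])
P={k:px(p,12,(165,205)) for k,p in dict(bl=(160,212),br=(528,287),fl=(140,355),fr=(507,430),foot_fr=(528,455)).items()}
W={k:onz("top",*p,.0528) for k,p in P.items()}
for k in W: print(k,W[k].round(4))
for a,b in(("br","bl"),("fr","fl")):
    d=W[b]-W[a];print(np.linalg.norm(d[:2]),np.degrees(np.arctan2(d[1],d[0]))-90)
print("centre",sum(W[k] for k in("bl","br","fl","fr"))/4)
print("foot fr z.0138",onz("top",*P["foot_fr"],.0138), "scene foot near-right bottom",onz("scene",*px((212,410),9,(205,150)),.0038))
# height: back-right silhouette / top ridge in both views: highest-point of front & back rims in scene
print("bottle",onz("top",*px((95,105),5,(365,165)),.03),"stamp",onz("top",*px((235,485),5,(365,165)),.02))
print(proj("scene",[.447,.317,.0908]),proj("top",[.447,.317,.0908]))
cv2.imwrite("pics/e.png",cv2.resize(cv2.imread("pics/scene1.png")[160:200,210:245],None,fx=15,fy=15,interpolation=cv2.INTER_CUBIC))
```

```text
bl [0.4649 0.3489 0.0528]
br [0.4504 0.2743 0.0528]
fl [0.436  0.3519 0.0528]
fr [0.4215 0.2777 0.0528]
foot_fr [0.4165 0.2733 0.0528]
0.07602306378127285 -11.033265574945702
0.07556886115574091 -11.022095759014732
centre [0.4431791  0.31316305 0.0528    ]
foot fr z.0138 [0.41971266 0.27819271 0.0138    ] scene foot near-right bottom [0.42396387 0.2792807  0.0038    ]
bottle [ 0.56360197 -0.15543666  0.03      ] stamp [ 0.37627643 -0.22218674  0.02      ]
(np.float64(224.3689823235661), np.float64(167.18639623714384)) (np.float64(188.29670157813342), np.float64(227.97340619894794))
```

View pics/e.png

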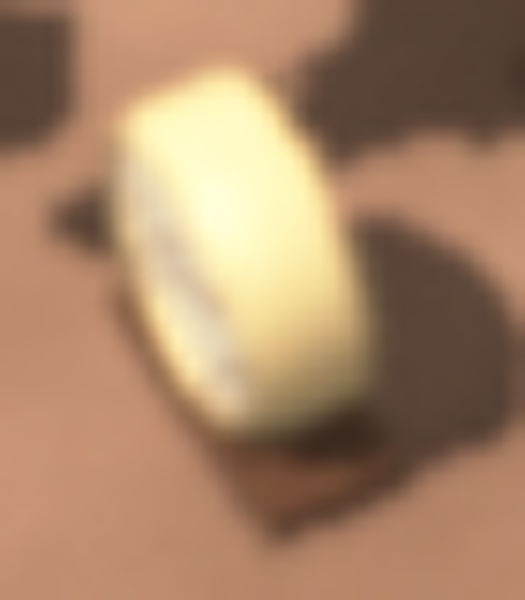

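Run:
```python
from h import *
c=np.array([.4440,.3135]);y=np.radians(-11);ex=np.array([np.cos(y),np.sin(y)])
for s in(-1,1): print(proj("scene",np.append(c+ex*s*.0147,.0908)),proj("top",np.append(c+ex*s*.0147,.0908)))
# scene pixels of back-rim top/front-rim top: e.png (228,65),(122,125)
print([((p[0]+.5)/15-.5+210,(p[1]+.5)/15-.5+160) for p in((228,65),(122,125))])
Rto=R.from_matrix(np.array([[0,0,-1],[*ex,0],[ex[1],-ex[0],0]]).T)
print(Rt().as_matrix().round(3))
plan([*c,.0038+.045],Rto=Rto)
print("tool delta in target frame",Rto.inv().apply(np.array([*c,.0488])-env.get_state()["tcp_pos"])*100)
print(env.get_state()["tcp_pos"])
```

```text
(np.float64(220.09871986377456), np.float64(169.89863307583073)) (np.float64(188.34816913354678), np.float64(235.3873915994994))
(np.float64(228.399705136868), np.float64(166.5743706402086)) (np.float64(191.1407203894114), np.float64(223.15279489451427))
[(224.73333333333332, 163.86666666666667), (217.66666666666666, 167.86666666666667)]
[[-0.001  0.997 -0.071]
 [-0.001 -0.071 -0.997]
 [-1.    -0.001  0.001]]
tool delta cm [21.08 12.04  7.67] norm 25.46
rotvec tool deg [6.94 0.08 0.04]
tool delta in target frame [21.0840893  12.86955834  6.18323623]
[0.32946709 0.3987526  0.25964089]
```

Emit:
drive_tool(plan=[[[0,0,0,6.9,0,0,1],[0,3.22,1.55,0,0,0,1],[0,3.22,1.55,0,0,0,1],[0,3.22,1.55,0,0,0,1],[0,3.22,1.55,0,0,0,1]]])

```text
clock: 3.95
tcp_pos: [0.4466, 0.3093, 0.2603]
orientation: [-0.449, -0.547, -0.448, 0.547]
wrist_force: [0.5, 0.2, 0.2]
finger_gap: 0.0856
```

Emit:
drive_tool(plan=[[[3,0,0,0,0,0,1],[3,0,0,0,0,0,1],[3,0,0,0,0,0,1],[2,0,0,0,0,0,1],[0,0,0,0,0,0,1]]])

```text
clock: 4.37
tcp_pos: [0.4428, 0.3084, 0.1456]
orientation: [-0.447, -0.544, -0.449, 0.55]
wrist_force: [-0.1, 0.4, -0.6]
finger_gap: 0.0853
```

Run:
```python
from h import *
a=cv2.resize(cv2.cvtColor(env.read_camera("top"),cv2.COLOR_RGB2BGR)[170:290,130:270],None,fx=4,fy=4)
cv2.imwrite("pics/f.png",a)
c=np.array([.4440,.3135]);y=np.radians(-11);ex=np.array([np.cos(y),np.sin(y)])
Rto=R.from_matrix(np.array([[0,0,-1],[*ex,0],[ex[1],-ex[0],0]]).T)
plan([*c,.0338],Rto=Rto);print(env.get_state()["tcp_pos"])
```

```text
tool delta cm [11.44 -0.03 -0.45] norm 11.45
rotvec tool deg [-0.33  0.21  0.24]
[0.44391497 0.30932698 0.14819369]
```

View pics/f.png

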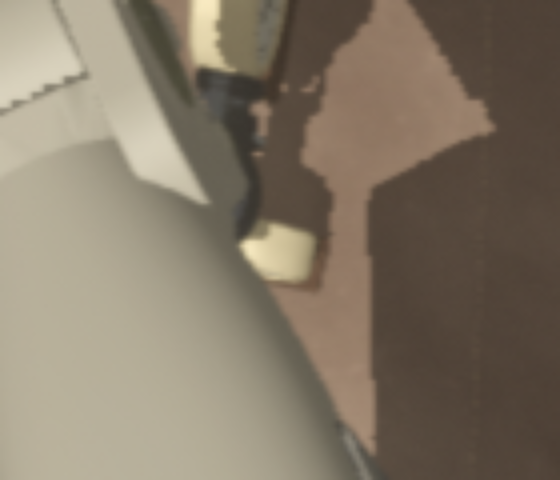

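Emit:
drive_tool(plan=[[[2.5,0,-0.45,0,0,0,1],[2.5,0,0,0,0,0,1],[2.5,0,0,0,0,0,1],[2.0,0,0,0,0,0,1],[1.9,0,0,0,0,0,1]]])

```text
clock: 4.83
tcp_pos: [0.4476, 0.3161, 0.0373]
orientation: [0.449, 0.547, 0.448, -0.546]
wrist_force: [-0.3, 1.0, -0.3]
finger_gap: 0.0855
```

Emit:
drive_tool(plan=[[[0,0,0,0,0,0,0.6],[0,0,0,0,0,0,0.4],[0,0,0,0,0,0,0.3],[0,0,0,0,0,0,0.2],[0,0,0,0,0,0,0]]], squeeze=25)

```text
clock: 5.25
tcp_pos: [0.4473, 0.3169, 0.0383]
orientation: [0.449, 0.547, 0.449, -0.545]
wrist_force: [-0.3, 0.1, 5.7]
finger_gap: 0.0286
```

Emit:
drive_tool(plan=[[[0,0,0,0,0,0,0],[0,0,0,0,0,0,0],[0,0,0,0,0,0,0],[0,0,0,0,0,0,0],[0,0,0,0,0,0,0]]])

```text
clock: 5.67
tcp_pos: [0.4473, 0.317, 0.0383]
orientation: [0.449, 0.547, 0.449, -0.545]
wrist_force: [-1.6, -0.2, 7.6]
finger_gap: 0.0286
```

Emit:
drive_tool(plan=[[[0,0,0,0,0,0,0],[0,0,0,0,0,0,0],[0,0,0,0,0,0,0],[0,0,0,0,0,0,0],[0,0,0,0,0,0,0]]], squeeze=110)

```text
clock: 6.08
tcp_pos: [0.4472, 0.3169, 0.0386]
orientation: [0.449, 0.547, 0.449, -0.545]
wrist_force: [-0.6, -1.5, 8.4]
finger_gap: 0.027
```

Run:
```python
from h import *
s=env.get_state();print(s["tcp_pos"],s["wrist_force"],s["ft_torque"],s["finger_gap"])
s=env.get_state();print(s["tcp_pos"],s["wrist_force"]);print(Rt().as_matrix().round(4))
```

```text
[0.44723683 0.31693299 0.03856309] [-0.61483074 -1.53789418  8.42545586] [-0.15123738  0.31846834  0.02280296] 0.026980067129322324
[0.44723683 0.31693299 0.03856309] [-0.61483074 -1.53789418  8.42545586]
[[ 0.0031  0.9811 -0.1937]
 [ 0.0014 -0.1937 -0.9811]
 [-1.      0.0028 -0.0019]]
```

Emit:
drive_tool(plan=[[[-0.5,0,0,0,0,0,0],[-1,0,0,0,0,0,0],[-2,0,0,0,0,0,0],[-2,0,0,0,0,0,0],[-2.5,0,0,0,0,0,0]]])

```text
clock: 6.5
tcp_pos: [0.4447, 0.3155, 0.1162]
orientation: [-0.449, -0.545, -0.449, 0.548]
wrist_force: [-0.3, 0.5, -4.4]
finger_gap: 0.0269
```

Emit:
drive_tool(plan=[[[0,0,0,0,0,0,0],[0,0,0,0,0,0,0],[0,0,0,0,0,0,0],[0,0,0,0,0,0,0],[0,0,0,0,0,0,0]]])

```text
clock: 6.92
tcp_pos: [0.4449, 0.3157, 0.1147]
orientation: [-0.449, -0.545, -0.449, 0.547]
wrist_force: [0.5, -0.1, -5.5]
finger_gap: 0.0271
```

Run:
```python
from h import *
s=env.get_state();print(s["tcp_pos"],s["wrist_force"],s["ft_torque"],s["finger_gap"]);print(Rt().as_matrix().round(4))
for n in ("scene","top"):
    cv2.imwrite(f"pics/{n}2.png",cv2.cvtColor(env.read_camera(n),cv2.COLOR_RGB2BGR))
crop("pics/scene2.png",170,100,290,220,5,"pics/g.png")
```

```text
[0.44489741 0.31566175 0.11470064] [ 0.54898982 -0.07538525 -5.54411204] [ 0.05114619 -0.01225038 -0.05396061] 0.027081395843704396
[[-0.0028  0.981  -0.194 ]
 [-0.0015 -0.194  -0.981 ]
 [-1.     -0.0025  0.0021]]
```

View pics/g.png

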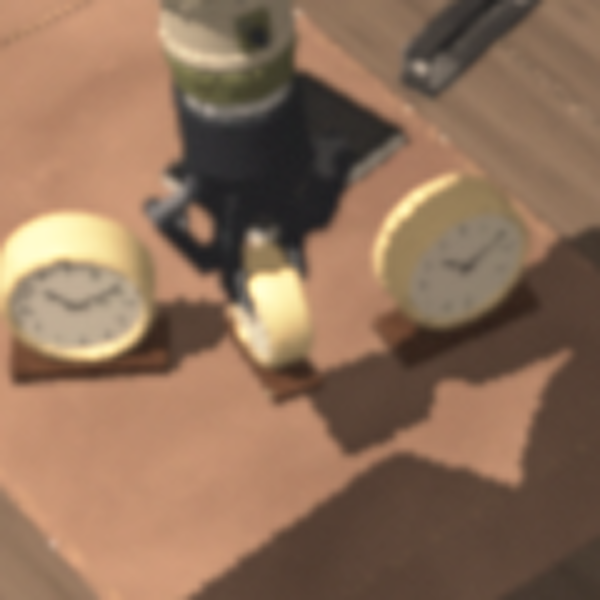

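Emit:
drive_tool(plan=[[[0,0,0,-5.5,0,0,0],[0,0,0,-5.5,0,0,0],[0,0,0,-5.5,0,0,0],[0,0,0,-5.5,0,0,0],[0,0,0,-5.6,0,0,0]]])

```text
clock: 7.43
tcp_pos: [0.4457, 0.3161, 0.1157]
orientation: [0.567, 0.422, 0.567, -0.423]
wrist_force: [-0.4, -0.8, -5.0]
finger_gap: 0.0273
```

Emit:
drive_tool(plan=[[[0,-0.5,1.8,0,0,0,0],[0,-0.9,3.2,0,0,0,0],[0,-0.9,3.2,0,0,0,0],[0,-0.9,3.2,0,0,0,0],[0,-0.9,3.2,0,0,0,0]]])

```text
clock: 7.85
tcp_pos: [0.4474, 0.1633, 0.1158]
orientation: [0.566, 0.423, 0.567, -0.424]
wrist_force: [0.6, 0.4, -4.0]
finger_gap: 0.0271
```

Emit:
drive_tool(plan=[[[0,-0.9,3.2,0,0,0,0],[0,-0.9,3.2,0,0,0,0],[0,-0.9,3.2,0,0,0,0],[0,-0.9,3.2,0,0,0,0],[0,-0.9,3.2,0,0,0,0]]])

```text
clock: 8.27
tcp_pos: [0.4495, -0.003, 0.1161]
orientation: [0.566, 0.423, 0.566, -0.424]
wrist_force: [1.0, 0.5, -4.0]
finger_gap: 0.0271
```

Emit:
drive_tool(plan=[[[0,-0.9,3.2,0,0,0,0],[0,-0.9,3.2,0,0,0,0],[0,-0.9,3.2,0,0,0,0],[0,-0.5,1.8,0,0,0,0],[0,0,0,0,0,0,0]]])

```text
clock: 8.68
tcp_pos: [0.452, -0.1239, 0.1162]
orientation: [0.566, 0.424, 0.565, -0.425]
wrist_force: [0.2, 0.4, -4.2]
finger_gap: 0.0272
```

```bash
cat > st.py <<'E'
from sh import *
def st(O=np.array([.4662,-.1816]),yd=16.5):
    s=env.get_state();y=np.radians(yd);x_=np.array([np.cos(y),np.sin(y)]);y_=np.array([-x_[1],x_[0]])
    M=Rt().as_matrix();d=s["tcp_pos"][:2]-O;f=s["wrist_force"]
    print("t",round(s["clock"],2),"tcp",s["tcp_pos"].round(4),"shoe xy mm",(d@x_*1000).round(1),(d@y_*1000).round(1),"Fshoe",(f[:2]@x_).round(2),(f[:2]@y_).round(2),f[2].round(2),"T",s["ft_torque"].round(2),"yaw",np.degrees(np.arctan2(M[1,1],M[0,1])).round(2),"down",M[:,0].round(4),"gap",s["finger_gap"].round(4))
E
python3 -c "
from st import *
st()"
```

```text
Traceback (most recent call last):
  File "st.py", line 5, in st
    print("t",round(s["clock"],2),"tcp",s["tcp_pos"].round(4),"shoe xy mm",(d@x_*1000).round(1),(d@y_*1000).round(1),"Fshoe",(f[:2]@x_).round(2),(f[:2]@y_).round(2),f[2].round(2),"T",s["ft_torque"].round(2),"yaw",np.degrees(np.arctan2(M[1,1],M[0,1])).round(2),"down",M[:,0].round(4),"gap",s["finger_gap"].round(4))
                                                                                                                                                                                                                                                                                                 ^^^^^^^^^^^^^^^^^^^^^
AttributeError: 'float' object has no attribute 'round'
```

Emit:
drive_tool(plan=[[[0.5,0,-1.2,0,0,0,0],[1.5,0,0,0,0,0,0],[2,0,0,0,0,0,0],[2,0,0,0,0,0,0],[0.8,0,0,0,0,0,0]]])

```text
clock: 9.1
tcp_pos: [0.4457, -0.1059, 0.0457]
orientation: [0.565, 0.423, 0.568, -0.423]
wrist_force: [-0.9, 0.7, -4.3]
finger_gap: 0.027
```

Emit:
drive_tool(plan=[[[0,0,0,0,0,0,0],[0,0,0,0,0,0,0],[0,0,0,0,0,0,0],[0,0,0,0,0,0,0],[0,0,0,0,0,0,0]]])

```text
clock: 9.52
tcp_pos: [0.4491, -0.1087, 0.0494]
orientation: [0.567, 0.424, 0.566, -0.423]
wrist_force: [-0.2, -0.6, -4.2]
finger_gap: 0.027
```

```bash
sed -i 's/s\["finger_gap"\].round(4)/round(s["finger_gap"],4)/' st.py; python3 -c "
from st import *
st()
for n in ('scene','top'):
    cv2.imwrite(f'pics/{n}3.png',cv2.cvtColor(env.read_camera(n),cv2.COLOR_RGB2BGR))
crop('pics/scene3.png',290,200,390,310,6,'pics/h1.png')
crop('pics/top3.png',320,150,450,270,6,'pics/h2.png')
"
```

```text
t 9.52 tcp [ 0.4491 -0.1087  0.0494] shoe xy mm 4.3 74.8 Fshoe -0.32 -0.55 -4.25 T [ 0.01 -0.01  0.01] yaw 16.42 down [ 2.e-03 -9.e-04 -1.e+00] gap 0.027
```

View pics/h1.png

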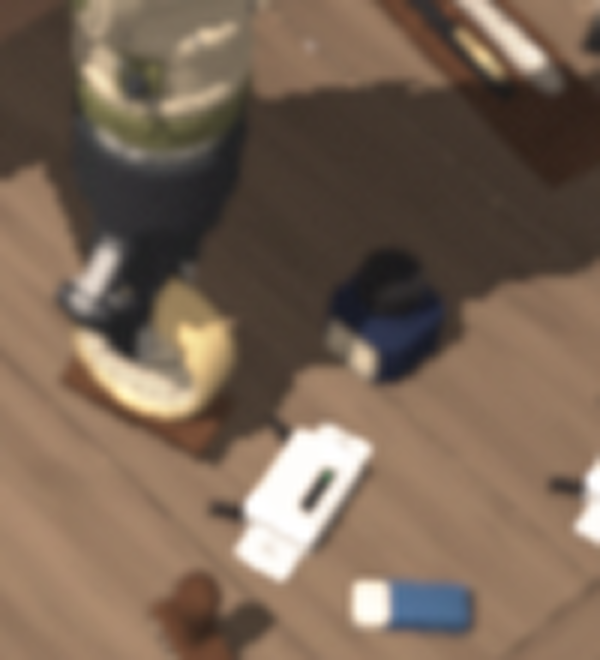

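View pics/h2.png

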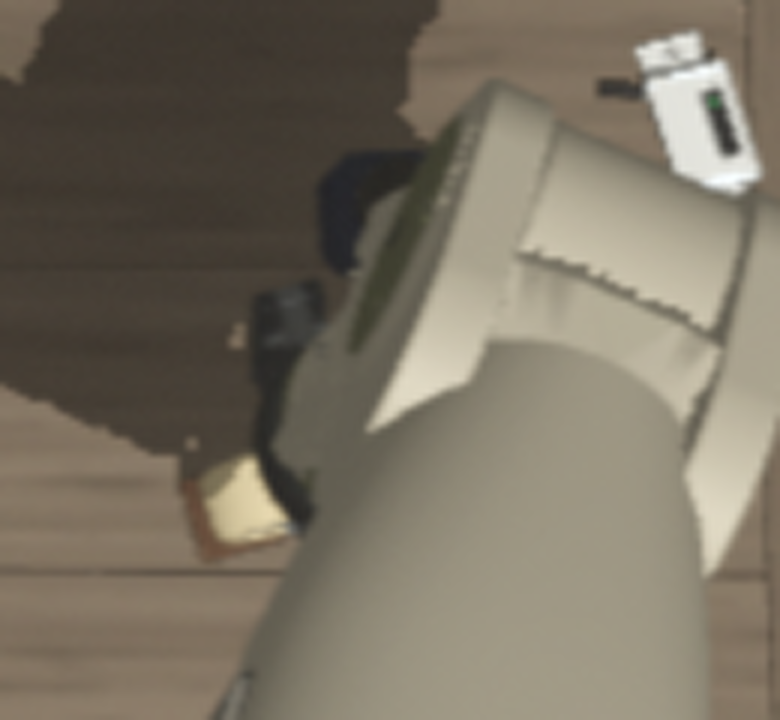

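Emit:
drive_tool(plan=[[[0.4,0,0,0,0,0,0],[0.4,0,0,0,0,0,0],[0.4,0,0,0,0,0,0],[0.1,0,0,0,0,0,0],[0,0,0,0,0,0,0]]])

```text
clock: 10.03
tcp_pos: [0.4478, -0.1084, 0.035]
orientation: [0.566, 0.423, 0.566, -0.424]
wrist_force: [0.5, -0.6, -5.2]
finger_gap: 0.027
```

Emit:
drive_tool(plan=[[[0.1,0,0,0,0,0,0],[0,0,0,0,0,0,0],[0,0,0,0,0,0,0],[0,0,0,0,0,0,0],[0,0,0,0,0,0,0]]])

```text
clock: 10.45
tcp_pos: [0.448, -0.1085, 0.0348]
orientation: [0.566, 0.423, 0.566, -0.424]
wrist_force: [-3.9, 0.3, 6.2]
finger_gap: 0.0271
```

```bash
python3 -c "
from st import *
st()"
```

```text
t 10.45 tcp [ 0.448  -0.1085  0.0348] shoe xy mm 3.3 75.2 Fshoe -3.71 1.36 6.17 T [0.2  0.78 0.  ] yaw 16.41 down [-0.e+00 -4.e-04 -1.e+00] gap 0.0271
```

Emit:
drive_tool(plan=[[[-0.05,0,0,0,0,0,0],[0,0,0,0,0,0,0],[0,0,0,0,0,0,0],[0,0,0,0,0,0,0],[0,0,0,0,0,0,0]]])

```text
clock: 10.87
tcp_pos: [0.4483, -0.1085, 0.0349]
orientation: [0.566, 0.424, 0.566, -0.424]
wrist_force: [-1.6, 0.3, 0.7]
finger_gap: 0.0273
```

```bash
python3 -c "
from st import *
st()
cv2.imwrite('pics/scene4.png',cv2.cvtColor(env.read_camera('scene'),cv2.COLOR_RGB2BGR))
crop('pics/scene4.png',290,230,350,300,9,'pics/i1.png')
"
```

```text
t 10.87 tcp [ 0.4483 -0.1085  0.0349] shoe xy mm 3.6 75.2 Fshoe -1.45 0.73 0.66 T [0.12 0.35 0.02] yaw 16.41 down [ 2.e-04 -2.e-04 -1.e+00] gap 0.0273
```

View pics/i1.png

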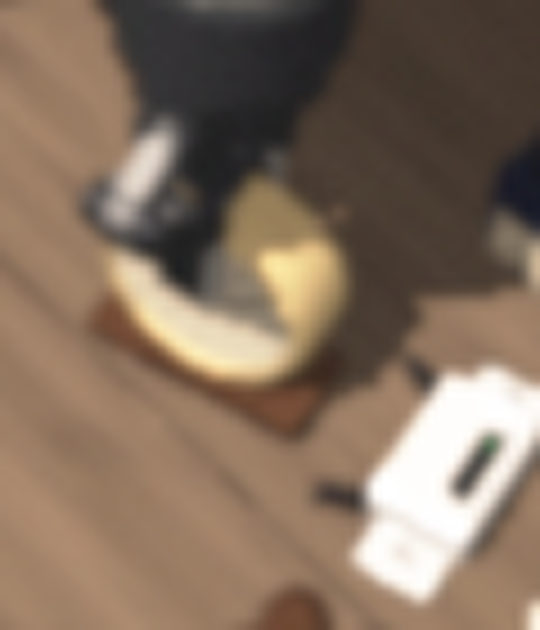

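Run:
```python
from h import *
O=np.array([.4662,-.1816]);y=np.radians(16.5);x_=np.array([np.cos(y),np.sin(y)]);y_=np.array([-x_[1],x_[0]])
def sf(p): d=p[:2]-O; return np.round([d@x_*1000,d@y_*1000],1)
def px(p,f,o): return ((p[0]+.5)/f-.5+o[0],(p[1]+.5)/f-.5+o[1])
def i1(p,z): return sf(onz("scene",*px(p,9,(290,230)),z))
def d1(p,z): return sf(onz("top",*px(p,13,(380,200)),z))
for nm,p,z in(("FL bottom",(92,332),0),("FR bottom",(298,440),0),("BR top",(343,368),.01),("FR top",(300,415),.01),("FL top",(103,298),.01)): print(nm,i1(p,z))
for z in(0,.0045,.009):
  print(z,"scene guides",i1((320,492),z),i1((412,362),z),"top guides",d1((140,495),z),d1((48,207),z))
print("scene root near/far of guide", i1((372,502),.009), i1((432,378),.009))
print("scene body corners",i1((370,490),.017),i1((440,372),.017), i1((458,540),.017))
```

```text
FL bottom [-14.7 109.4]
FR bottom [-13.5  31.6]
BR top [12.3 30.4]
FR top [-10.6  33.1]
FL top [ -7.1 110.1]
0 scene guides [-26.4  15.8] [32.3 15.4] top guides [-26.5  14.3] [31.8 14.3]
0.0045 scene guides [-28.8  14.6] [29.7 14.2] top guides [-26.6  15.3] [31.5 15.4]
0.009 scene guides [-31.3  13.4] [27.  13.1] top guides [-26.7  16.4] [31.2 16.4]
scene root near/far of guide [-25.5  -2.3] [25.2  4.6]
scene body corners [-26.4  -1.5] [23.9  1.6] [-27.1 -33.8]
```

Emit:
drive_tool(plan=[[[-0.03,-0.15,0.2,0,0,0,0],[0,0,0.6,0,0,0,0],[0,0,0.6,0,0,0,0],[0,0,0.5,0,0,0,0],[0,0,0,0,0,0,0]]])

```text
clock: 11.33
tcp_pos: [0.4529, -0.1286, 0.0351]
orientation: [0.566, 0.424, 0.566, -0.424]
wrist_force: [0.4, 0.3, -4.2]
finger_gap: 0.0274
```

Emit:
drive_tool(plan=[[[0,0,0,0,0,0,0],[0,0,0,0,0,0,0],[0,0,0,0,0,0,0],[0,0,0,0,0,0,0],[0,0,0,0,0,0,0]]])

```text
clock: 11.75
tcp_pos: [0.4519, -0.1269, 0.0351]
orientation: [0.566, 0.423, 0.566, -0.423]
wrist_force: [0.4, -1.0, -4.4]
finger_gap: 0.027
```

```bash
python3 -c "
from st import *
st()
cv2.imwrite('pics/scene5.png',cv2.cvtColor(env.read_camera('scene'),cv2.COLOR_RGB2BGR))
crop('pics/scene5.png',300,245,350,295,12,'pics/j1.png')
"
```

```text
t 11.75 tcp [ 0.4519 -0.1269  0.0351] shoe xy mm 1.9 56.5 Fshoe 0.11 -1.03 -4.37 T [ 0.04 -0.03 -0.02] yaw 16.42 down [-2.e-04  0.e+00 -1.e+00] gap 0.027
```

View pics/j1.png

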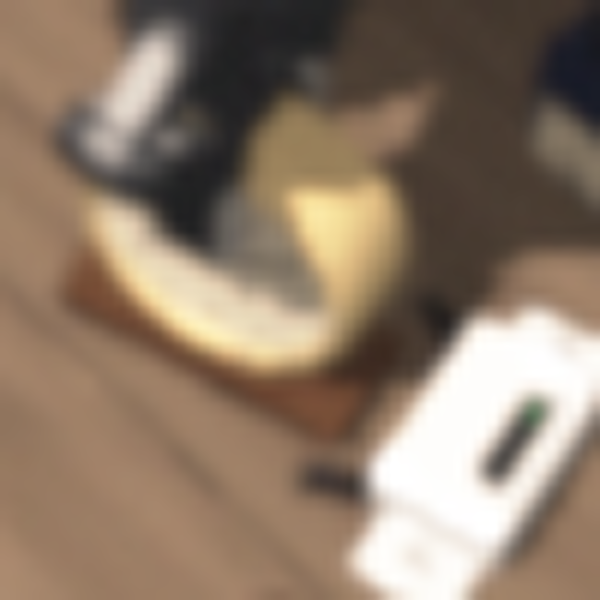

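Run:
```python
from h import *
O=np.array([.4662,-.1816]);y=np.radians(16.5);x_=np.array([np.cos(y),np.sin(y)]);y_=np.array([-x_[1],x_[0]])
def sf(p): d=p[:2]-O; return np.round([d@x_*1000,d@y_*1000],1)
def px(p,f,o): return ((p[0]+.5)/f-.5+o[0],(p[1]+.5)/f-.5+o[1])
def j1(p,z): return sf(onz("scene",*px(p,12,(300,245)),z))
for nm,p,z in(("FL",(62,290),0),("FR",(340,440),0),("FRt",(355,408),.01),("body mn",(368,480),.017),("flange near corner",(350,560),.004),("guide near tip",(305,478),.0045),("guide far tip",(425,303),.0045),("slot n",(490,478),.017),("slot f",(542,405),.017)): print(nm,j1(p,z))
# draw expected model points for clock at (x,y)
im=cv2.resize(cv2.imread("pics/scene5.png")[245:295,300:350],None,fx=12,fy=12,interpolation=cv2.INTER_CUBIC)
def dot(sx,sy,z,c):
    w=O+x_*sx/1000+y_*sy/1000;u,v=proj("scene",[*w,z]);cv2.circle(im,(int((u-300+.5)*12),int((v-245+.5)*12)),3,c,-1)
for sx,sy in((-26,0),(26,0),(26,-34),(-26,-34)): dot(sx,sy,.017,(0,0,255))
for sx,sy in((-27,17),(27,17)): dot(sx,sy,.009,(255,0,0));dot(sx,sy,0,(255,0,0))
for sx,sy in((-43,-8),(-43,-26)): dot(sx,sy,.004,(0,255,0))
for sx,sy in((-18+1.9,12.5),(18+1.9,12.5),(-18+1.9,92.5)): dot(sx,sy,0,(255,255,0)); dot(sx,sy,.01,(255,0,255))
cv2.imwrite("pics/j2.png",im)
```

```text
FL [-13.5  93. ]
FR [-13.3  14.2]
FRt [-9.2 13. ]
body mn [-28.6  -1.3]
flange near corner [-42.8  -5.5]
guide near tip [-29.5  14.7]
guide far tip [29.  15.1]
slot n [-12.4 -25.3]
slot f [ 11.9 -25.8]
```

View pics/j2.png

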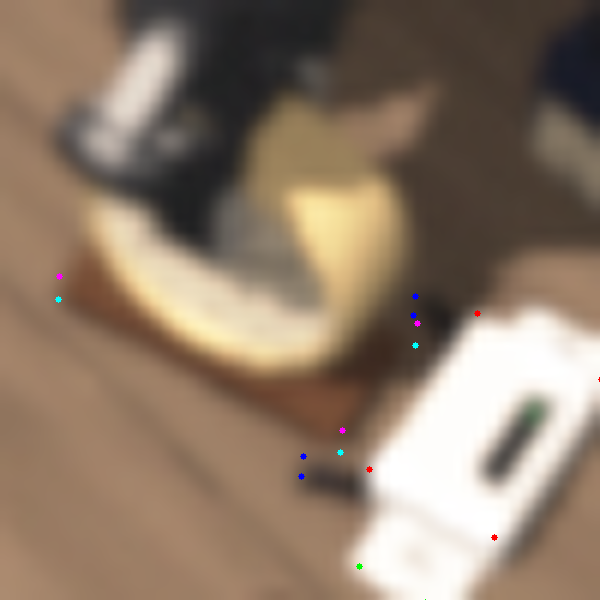

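Emit:
drive_tool(plan=[[[0,-0.12,0.1,0,0,0,0],[0,0,0.2,0,0,0,0],[0,0,0.2,0,0,0,0],[0,0,0.1,0,0,0,0],[0,0,0,0,0,0,0]]])

```text
clock: 12.22
tcp_pos: [0.4529, -0.1336, 0.0352]
orientation: [0.566, 0.424, 0.566, -0.424]
wrist_force: [-1.2, -0.7, -4.3]
finger_gap: 0.0271
```

```bash
python3 -c "
from st import *
st()"
```

```text
t 12.22 tcp [ 0.4529 -0.1336  0.0352] shoe xy mm 0.8 49.8 Fshoe -1.3 -0.35 -4.31 T [-0.01  0.03  0.02] yaw 16.39 down [ 3.e-04 -3.e-04 -1.e+00] gap 0.0271
```

Emit:
drive_tool(plan=[[[0,0,0.05,0,0,0,0],[0,0,0.05,0,0,0,0],[0,0,0.05,0,0,0,0],[0,0,0.05,0,0,0,0],[0,0,0,0,0,0,0]]])

```text
clock: 12.63
tcp_pos: [0.4532, -0.1352, 0.0352]
orientation: [0.566, 0.423, 0.566, -0.424]
wrist_force: [0.8, -0.2, -4.2]
finger_gap: 0.0271
```

```bash
python3 -c "
from st import *
st()"
```

```text
t 12.63 tcp [ 0.4532 -0.1352  0.0352] shoe xy mm 0.8 48.1 Fshoe 0.73 -0.47 -4.18 T [0.05 0.   0.  ] yaw 16.41 down [ 1.e-04 -2.e-04 -1.e+00] gap 0.0271
```

Emit:
drive_tool(plan=[[[0,-0.05,0,0,0,0,0],[0,-0.05,0,0,0,0,0],[0,-0.05,0,0,0,0,0],[0,0,0,0,0,0,0],[0,0,0,0,0,0,0]]])

```text
clock: 13.05
tcp_pos: [0.4517, -0.1355, 0.0352]
orientation: [0.566, 0.423, 0.566, -0.424]
wrist_force: [-0.0, 0.7, -4.5]
finger_gap: 0.0273
```

```bash
python3 -c "
from st import *
st()"
```

```text
t 13.05 tcp [ 0.4517 -0.1355  0.0352] shoe xy mm -0.8 48.3 Fshoe 0.18 0.65 -4.45 T [0.01 0.03 0.06] yaw 16.41 down [-0.e+00 -1.e-04 -1.e+00] gap 0.0273
```

Free; continue sideways.

Emit:
drive_tool(plan=[[[0,-0.05,0,0,0,0,0],[0,-0.05,0,0,0,0,0],[0,-0.05,0,0,0,0,0],[0,0,0,0,0,0,0],[0,0,0,0,0,0,0]]])

```text
clock: 13.47
tcp_pos: [0.4506, -0.136, 0.0353]
orientation: [0.566, 0.424, 0.566, -0.423]
wrist_force: [0.7, -0.1, -4.7]
finger_gap: 0.0272
```

```bash
python3 -c "
from st import *
st()"
```

```text
t 13.47 tcp [ 0.4506 -0.136   0.0353] shoe xy mm -2.0 48.2 Fshoe 0.66 -0.25 -4.69 T [ 0.16 -0.32  0.05] yaw 16.42 down [ 7.e-04 -0.e+00 -1.e+00] gap 0.0272
```

Emit:
drive_tool(plan=[[[0,-0.05,0,0,0,0,0],[0,0,0,0,0,0,0],[0,0,0,0,0,0,0],[0,0,0,0,0,0,0],[0,0,0,0,0,0,0]]])

```text
clock: 13.88
tcp_pos: [0.4503, -0.1361, 0.0354]
orientation: [0.567, 0.424, 0.566, -0.423]
wrist_force: [2.7, 2.1, -4.1]
finger_gap: 0.027
```

```bash
python3 -c "
from st import *
st()"
```

```text
t 13.88 tcp [ 0.4503 -0.1361  0.0354] shoe xy mm -2.3 48.1 Fshoe 3.21 1.26 -4.11 T [ 0.34 -0.78  0.07] yaw 16.43 down [ 1.e-03 -1.e-04 -1.e+00] gap 0.027
```

Emit:
drive_tool(plan=[[[0,0.15,0,0,0,0,0],[0,0.15,0,0,0,0,0],[0,0.15,0,0,0,0,0],[0,0.05,0,0,0,0,0],[0,0,0,0,0,0,0]]])

```text
clock: 14.3
tcp_pos: [0.4544, -0.1346, 0.035]
orientation: [0.566, 0.423, 0.566, -0.424]
wrist_force: [-0.8, 1.1, -3.9]
finger_gap: 0.027
```

```bash
python3 -c "
from st import *
st()"
```

```text
t 14.3 tcp [ 0.4544 -0.1346  0.035 ] shoe xy mm 2.0 48.4 Fshoe -0.47 1.27 -3.9 T [ 0.   -0.01 -0.  ] yaw 16.41 down [-7.e-04 -1.e-04 -1.e+00] gap 0.027
```

Emit:
drive_tool(plan=[[[0,0.05,0,0,0,0,0],[0,0.05,0,0,0,0,0],[0,0,0,0,0,0,0],[0,0,0,0,0,0,0],[0,0,0,0,0,0,0]]])

```text
clock: 14.72
tcp_pos: [0.4555, -0.1344, 0.0352]
orientation: [0.566, 0.423, 0.566, -0.424]
wrist_force: [-0.7, 0.4, -4.7]
finger_gap: 0.0273
```

```bash
python3 -c "
from st import *
st()"
```

```text
t 14.72 tcp [ 0.4555 -0.1344  0.0352] shoe xy mm 3.2 48.2 Fshoe -0.53 0.57 -4.75 T [ 0.03  0.02 -0.  ] yaw 16.41 down [-0.e+00 -1.e-04 -1.e+00] gap 0.0273
```

Emit:
drive_tool(plan=[[[0,0.05,0,0,0,0,0],[0,0.05,0,0,0,0,0],[0,0,0,0,0,0,0],[0,0,0,0,0,0,0],[0,0,0,0,0,0,0]]])

```text
clock: 15.13
tcp_pos: [0.4565, -0.1341, 0.0352]
orientation: [0.566, 0.423, 0.566, -0.424]
wrist_force: [0.5, -0.4, -4.5]
finger_gap: 0.0271
```

```bash
python3 -c "
from st import *
st()"
```

```text
t 15.13 tcp [ 0.4565 -0.1341  0.0352] shoe xy mm 4.2 48.3 Fshoe 0.35 -0.48 -4.51 T [-0.01  0.01  0.03] yaw 16.41 down [-1.e-04 -1.e-04 -1.e+00] gap 0.0271
```

Emit:
drive_tool(plan=[[[0,0.05,0,0,0,0,0],[0,0.05,0,0,0,0,0],[0,0,0,0,0,0,0],[0,0,0,0,0,0,0],[0,0,0,0,0,0,0]]])

```text
clock: 15.55
tcp_pos: [0.4575, -0.1339, 0.0352]
orientation: [0.566, 0.423, 0.566, -0.424]
wrist_force: [-0.2, -0.1, -3.9]
finger_gap: 0.027
```

```bash
python3 -c "
from st import *
st()"
```

```text
t 15.55 tcp [ 0.4575 -0.1339  0.0352] shoe xy mm 5.2 48.2 Fshoe -0.25 -0.02 -3.88 T [ 0.01 -0.   -0.07] yaw 16.41 down [-0.e+00 -1.e-04 -1.e+00] gap 0.027
```

Emit:
drive_tool(plan=[[[0,0.05,0,0,0,0,0],[0,0.05,0,0,0,0,0],[0,0,0,0,0,0,0],[0,0,0,0,0,0,0],[0,0,0,0,0,0,0]]])

```text
clock: 15.97
tcp_pos: [0.4585, -0.1335, 0.0352]
orientation: [0.566, 0.423, 0.566, -0.424]
wrist_force: [0.0, 0.2, -5.4]
finger_gap: 0.0271
```

```bash
python3 -c "
from st import *
st()"
```

```text
t 15.97 tcp [ 0.4585 -0.1335  0.0352] shoe xy mm 6.2 48.3 Fshoe 0.07 0.15 -5.41 T [ 0.01 -0.01  0.04] yaw 16.42 down [-0.e+00 -1.e-04 -1.e+00] gap 0.0271
```

Emit:
drive_tool(plan=[[[0,0.05,0,0,0,0,0],[0,0,0,0,0,0,0],[0,0,0,0,0,0,0],[0,0,0,0,0,0,0],[0,0,0,0,0,0,0]]])

```text
clock: 16.38
tcp_pos: [0.4589, -0.1335, 0.0352]
orientation: [0.566, 0.423, 0.566, -0.424]
wrist_force: [0.4, 0.0, -4.8]
finger_gap: 0.0272
```

```bash
python3 -c "
from st import *
st()"
```

```text
t 16.38 tcp [ 0.4589 -0.1335  0.0352] shoe xy mm 6.7 48.2 Fshoe 0.37 -0.11 -4.8 T [0.02 0.03 0.01] yaw 16.41 down [ 0.e+00 -1.e-04 -1.e+00] gap 0.0272
```

Emit:
drive_tool(plan=[[[0,0.05,0,0,0,0,0],[0,0.05,0,0,0,0,0],[0,0,0,0,0,0,0],[0,0,0,0,0,0,0],[0,0,0,0,0,0,0]]])

```text
clock: 16.8
tcp_pos: [0.4599, -0.1331, 0.0352]
orientation: [0.566, 0.423, 0.566, -0.424]
wrist_force: [-0.0, 1.0, -4.8]
finger_gap: 0.0271
```

```bash
python3 -c "
from st import *
st()"
```

```text
t 16.8 tcp [ 0.4599 -0.1331  0.0352] shoe xy mm 7.7 48.2 Fshoe 0.27 0.98 -4.82 T [ 0.03  0.   -0.04] yaw 16.41 down [-0.e+00 -1.e-04 -1.e+00] gap 0.0271
```

Emit:
drive_tool(plan=[[[0,0.05,0,0,0,0,0],[0,0.05,0,0,0,0,0],[0,0,0,0,0,0,0],[0,0,0,0,0,0,0],[0,0,0,0,0,0,0]]])

```text
clock: 17.22
tcp_pos: [0.4607, -0.1329, 0.0351]
orientation: [0.566, 0.423, 0.566, -0.424]
wrist_force: [-0.6, 0.7, -4.1]
finger_gap: 0.027
```

```bash
python3 -c "
from st import *
st()"
```

```text
t 17.22 tcp [ 0.4607 -0.1329  0.0351] shoe xy mm 8.6 48.3 Fshoe -0.39 0.9 -4.09 T [ 0.03  0.13 -0.02] yaw 16.41 down [-2.e-04 -1.e-04 -1.e+00] gap 0.027
```

Emit:
drive_tool(plan=[[[0,-0.24,0,0,0,0,0],[0,-0.3,0,0,0,0,0],[0,0,0.1,0,0,0,0],[0,0,0.1,0,0,0,0],[0,0,0,0,0,0,0]]])

```text
clock: 17.63
tcp_pos: [0.4565, -0.1366, 0.0353]
orientation: [0.566, 0.424, 0.566, -0.424]
wrist_force: [1.6, -0.1, -4.1]
finger_gap: 0.0271
```

```bash
python3 -c "
from st import *
st()"
```

```text
t 17.63 tcp [ 0.4565 -0.1366  0.0353] shoe xy mm 3.5 45.9 Fshoe 1.48 -0.54 -4.13 T [0.01 0.   0.  ] yaw 16.4 down [ 5.e-04 -3.e-04 -1.e+00] gap 0.0271
```

Emit:
drive_tool(plan=[[[0,0,0.1,0,0,0,0],[0,0,0.1,0,0,0,0],[0,0,0.1,0,0,0,0],[0,0,0,0,0,0,0],[0,0,0,0,0,0,0]]])

```text
clock: 18.05
tcp_pos: [0.4572, -0.1393, 0.0352]
orientation: [0.566, 0.424, 0.566, -0.424]
wrist_force: [0.4, 0.2, -5.1]
finger_gap: 0.0273
```

```bash
python3 -c "
from st import *
st()"
```

```text
t 18.05 tcp [ 0.4572 -0.1393  0.0352] shoe xy mm 3.4 43.2 Fshoe 0.41 0.11 -5.12 T [ 0.01  0.   -0.01] yaw 16.41 down [ 0.e+00 -1.e-04 -1.e+00] gap 0.0273
```

Emit:
drive_tool(plan=[[[0,0,0.05,0,0,0,0],[0,0,0.05,0,0,0,0],[0,0,0.05,0,0,0,0],[0,0,0.05,0,0,0,0],[0,0,0,0,0,0,0]]])

```text
clock: 18.47
tcp_pos: [0.4577, -0.1412, 0.0352]
orientation: [0.566, 0.423, 0.566, -0.424]
wrist_force: [0.5, -0.2, -4.4]
finger_gap: 0.0266
```

```bash
python3 -c "
from st import *
st()"
```

```text
t 18.47 tcp [ 0.4577 -0.1412  0.0352] shoe xy mm 3.4 41.1 Fshoe 0.4 -0.32 -4.39 T [ 0.01 -0.06 -0.01] yaw 16.41 down [ 1.e-04 -2.e-04 -1.e+00] gap 0.0266
```

Emit:
drive_tool(plan=[[[0,0,0.05,0,0,0,0],[0,0,0.05,0,0,0,0],[0,0,0.05,0,0,0,0],[0,0,0,0,0,0,0],[0,0,0,0,0,0,0]]])

```text
clock: 18.88
tcp_pos: [0.4581, -0.1426, 0.0352]
orientation: [0.566, 0.424, 0.566, -0.424]
wrist_force: [0.9, 0.2, -3.6]
finger_gap: 0.0271
```

```bash
python3 -c "
from st import *
st()
cv2.imwrite('pics/scene6.png',cv2.cvtColor(env.read_camera('scene'),cv2.COLOR_RGB2BGR))
crop('pics/scene6.png',300,245,350,295,12,'pics/k1.png')
"
```

```text
t 18.88 tcp [ 0.4581 -0.1426  0.0352] shoe xy mm 3.3 39.7 Fshoe 0.87 -0.08 -3.57 T [ 0.03 -0.05 -0.07] yaw 16.41 down [ 0.e+00 -1.e-04 -1.e+00] gap 0.0271
```

View pics/k1.png

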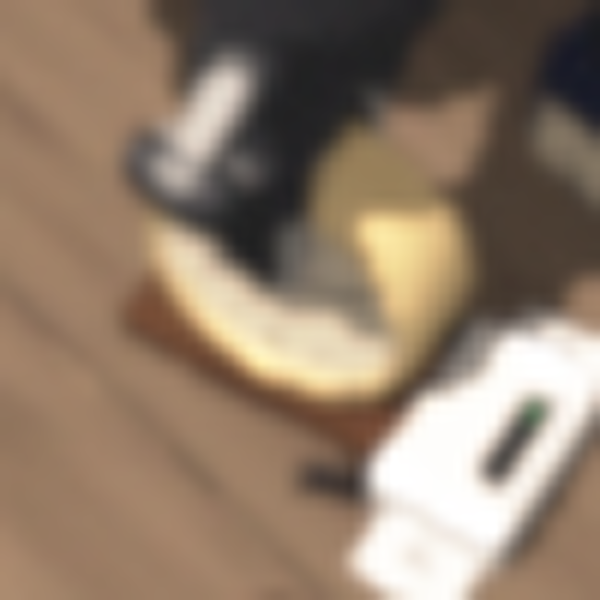

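Emit:
drive_tool(plan=[[[0,0,0.05,0,0,0,0],[0,0,0.05,0,0,0,0],[0,0,0.05,0,0,0,0],[0,0,0,0,0,0,0],[0,0,0,0,0,0,0]]])

```text
clock: 19.35
tcp_pos: [0.4585, -0.144, 0.0352]
orientation: [0.566, 0.424, 0.566, -0.424]
wrist_force: [0.2, 0.2, -4.8]
finger_gap: 0.0271
```

```bash
python3 -c "
from st import *
st()"
```

```text
t 19.35 tcp [ 0.4585 -0.144   0.0352] shoe xy mm 3.3 38.2 Fshoe 0.26 0.1 -4.77 T [ 0.01  0.04 -0.05] yaw 16.41 down [ 1.e-04 -1.e-04 -1.e+00] gap 0.0271
```

Emit:
drive_tool(plan=[[[0,0,0.05,0,0,0,0],[0,0,0.05,0,0,0,0],[0,0,0.05,0,0,0,0],[0,0,0,0,0,0,0],[0,0,0,0,0,0,0]]])

```text
clock: 19.77
tcp_pos: [0.4587, -0.145, 0.0351]
orientation: [0.566, 0.424, 0.566, -0.423]
wrist_force: [0.4, 1.6, -4.3]
finger_gap: 0.0271
```

```bash
python3 -c "
from st import *
st()"
```

```text
t 19.77 tcp [ 0.4587 -0.145   0.0351] shoe xy mm 3.2 37.2 Fshoe 0.87 1.4 -4.31 T [0.54 0.09 0.03] yaw 16.42 down [-3.e-04  7.e-04 -1.e+00] gap 0.0271
```

Emit:
drive_tool(plan=[[[0,0,-0.1,0,0,0,0],[0,0.1,0,0,0,0,0],[0,0.1,0,0,0,0,0],[0,0,0,0,0,0,0],[0,0,0,0,0,0,0]]])

```text
clock: 20.18
tcp_pos: [0.4608, -0.1441, 0.0353]
orientation: [0.566, 0.423, 0.566, -0.424]
wrist_force: [-0.7, -0.5, -4.2]
finger_gap: 0.0269
```

```bash
python3 -c "
from st import *
st()"
```

```text
t 20.18 tcp [ 0.4608 -0.1441  0.0353] shoe xy mm 5.5 37.5 Fshoe -0.79 -0.34 -4.19 T [ 0.02 -0.04 -0.01] yaw 16.42 down [ 3.e-04 -5.e-04 -1.e+00] gap 0.0269
```

Emit:
drive_tool(plan=[[[0,0.05,0,0,0,0,0],[0,0,0,0,0,0,0],[0,0,0,0,0,0,0],[0,0,0,0,0,0,0],[0,0,0,0,0,0,0]]])

```text
clock: 20.6
tcp_pos: [0.461, -0.1438, 0.0352]
orientation: [0.566, 0.423, 0.566, -0.424]
wrist_force: [-0.2, -0.8, -4.0]
finger_gap: 0.0269
```

```bash
python3 -c "
from st import *
st()"
```

```text
t 20.6 tcp [ 0.461  -0.1438  0.0352] shoe xy mm 5.8 37.7 Fshoe -0.47 -0.73 -4.0 T [-0.01  0.03 -0.01] yaw 16.41 down [ 0.e+00 -2.e-04 -1.e+00] gap 0.0269
```

Emit:
drive_tool(plan=[[[0,0.05,0,0,0,0,0],[0,0.05,0,0,0,0,0],[0,0,0,0,0,0,0],[0,0,0,0,0,0,0],[0,0,0,0,0,0,0]]])

```text
clock: 21.02
tcp_pos: [0.4614, -0.1435, 0.0351]
orientation: [0.566, 0.423, 0.566, -0.424]
wrist_force: [-3.3, -0.4, -2.8]
finger_gap: 0.0271
```

```bash
python3 -c "
from st import *
st()"
```

```text
t 21.02 tcp [ 0.4614 -0.1435  0.0351] shoe xy mm 6.2 37.9 Fshoe -3.26 0.52 -2.83 T [-0.31  0.86 -0.15] yaw 16.4 down [-1.2e-03 -3.0e-04 -1.0e+00] gap 0.0271
```

Emit:
drive_tool(plan=[[[0,-0.1,0,0,0,0,0],[0,-0.15,0,0,0,0,0],[0,-0.15,0,0,0,0,0],[0,0,0,0,0,0,0],[0,0,0,0,0,0,0]]])

```text
clock: 21.43
tcp_pos: [0.4585, -0.1446, 0.0353]
orientation: [0.566, 0.424, 0.566, -0.423]
wrist_force: [-0.5, 0.8, -4.1]
finger_gap: 0.0273
```

```bash
python3 -c "
from st import *
st()"
```

```text
t 21.43 tcp [ 0.4585 -0.1446  0.0353] shoe xy mm 3.1 37.7 Fshoe -0.27 0.96 -4.08 T [ 0.04 -0.05  0.01] yaw 16.42 down [ 8.e-04  1.e-04 -1.e+00] gap 0.0273
```

Emit:
drive_tool(plan=[[[0,-0.07,0,0,0,0,0],[0,0,0,0,0,0,0],[0,0,0,0,0,0,0],[0,0,0,0,0,0,0],[0,0,0,0,0,0,0]]])

```text
clock: 21.85
tcp_pos: [0.4575, -0.1448, 0.0352]
orientation: [0.566, 0.423, 0.566, -0.424]
wrist_force: [-0.1, -0.6, -4.5]
finger_gap: 0.027
```

```bash
python3 -c "
from st import *
st()"
```

```text
t 21.85 tcp [ 0.4575 -0.1448  0.0352] shoe xy mm 2.1 37.8 Fshoe -0.28 -0.54 -4.55 T [-0.   -0.02  0.01] yaw 16.42 down [ 0.e+00 -1.e-04 -1.e+00] gap 0.027
```

Emit:
drive_tool(plan=[[[0,-0.07,0,0,0,0,0],[0,0,0,0,0,0,0],[0,0,0,0,0,0,0],[0,0,0,0,0,0,0],[0,0,0,0,0,0,0]]])

```text
clock: 22.27
tcp_pos: [0.4568, -0.145, 0.0352]
orientation: [0.566, 0.423, 0.566, -0.424]
wrist_force: [-0.0, 0.5, -4.0]
finger_gap: 0.0269
```

```bash
python3 -c "
from st import *
st()"
```

```text
t 22.27 tcp [ 0.4568 -0.145   0.0352] shoe xy mm 1.4 37.7 Fshoe 0.08 0.46 -3.99 T [ 0.01  0.01 -0.03] yaw 16.41 down [ 0.e+00 -1.e-04 -1.e+00] gap 0.0269
```

Emit:
drive_tool(plan=[[[0,-0.07,0,0,0,0,0],[0,0,0,0,0,0,0],[0,0,0,0,0,0,0],[0,0,0,0,0,0,0],[0,0,0,0,0,0,0]]])

```text
clock: 22.68
tcp_pos: [0.4563, -0.1452, 0.0353]
orientation: [0.566, 0.424, 0.566, -0.423]
wrist_force: [1.5, -0.7, -5.0]
finger_gap: 0.027
```

```bash
python3 -c "
from st import *
st()"
```

```text
t 22.68 tcp [ 0.4563 -0.1452  0.0353] shoe xy mm 0.9 37.7 Fshoe 1.2 -1.11 -5.0 T [ 0.05 -0.16  0.03] yaw 16.42 down [ 3.e-04 -1.e-04 -1.e+00] gap 0.027
```

Emit:
drive_tool(plan=[[[0,0.14,0,0,0,0,0],[0,0.14,0,0,0,0,0],[0,0,0.05,0,0,0,0],[0,0,0.05,0,0,0,0],[0,0,0.05,0,0,0,0]]])

```text
clock: 23.1
tcp_pos: [0.459, -0.1451, 0.0351]
orientation: [0.566, 0.424, 0.567, -0.423]
wrist_force: [0.9, 4.4, -1.9]
finger_gap: 0.0276
```

```bash
cat >> st.py <<'E'
def avg(n=4):
    F=[];T=[]
    for i in range(n):
        env.read_camera("top");s=env.get_state();F.append(s["wrist_force"]);T.append(s["ft_torque"])
    y=np.radians(16.5);x_=np.array([np.cos(y),np.sin(y)]);y_=np.array([-x_[1],x_[0]])
    F=np.array(F);T=np.array(T);print("Fx",(F[:,:2]@x_).mean().round(2),"Fy",(F[:,:2]@y_).mean().round(2),(F[:,:2]@y_).round(1),"Fz",F[:,2].mean().round(2),"T about shoe x",(T[:,:2]@x_).mean().round(3),"about y",(T[:,:2]@y_).mean().round(3),"tz",T[:,2].mean().round(3))
E
python3 -c "
from st import *
st();avg(4);st()"
```

```text
t 23.1 tcp [ 0.459  -0.1451  0.0351] shoe xy mm 3.4 37.0 Fshoe 2.14 3.94 -1.92 T [ 0.87  0.08 -0.02] yaw 16.43 down [-4.0e-04  1.5e-03 -1.0e+00] gap 0.0276
Fx 0.76 Fy 3.93 [3.1 4.1 4.2 4.3] Fz -2.86 T about shoe x 0.859 about y -0.199 tz -0.029
t 23.3 tcp [ 0.459  -0.1452  0.0351] shoe xy mm 3.4 37.0 Fshoe -0.13 4.32 -2.54 T [1.   0.12 0.  ] yaw 16.43 down [-3.0e-04  1.2e-03 -1.0e+00] gap 0.0275
```

Emit:
drive_tool(plan=[[[0,0,0.05,0,0,0,0],[0,0,0,0,0,0,0],[0,0,0,0,0,0,0],[0,0,0,0,0,0,0],[0,0,0,0,0,0,0]]])

```text
clock: 23.72
tcp_pos: [0.459, -0.1453, 0.0352]
orientation: [0.566, 0.424, 0.567, -0.423]
wrist_force: [-1.2, 5.7, -1.2]
finger_gap: 0.0271
```

```bash
python3 -c "
from st import *
st();avg(2)"
```

```text
t 23.72 tcp [ 0.459  -0.1453  0.0352] shoe xy mm 3.4 36.8 Fshoe 0.52 5.84 -1.22 T [ 1.32  0.18 -0.1 ] yaw 16.44 down [-4.0e-04  1.8e-03 -1.0e+00] gap 0.0271
Fx 0.29 Fy 5.43 [5.1 5.7] Fz -0.89 T about shoe x 1.276 about y -0.188 tz -0.054
```

Emit:
drive_tool(plan=[[[0,0,0.05,0,0,0,0],[0,0,0.02,0,0,0,0],[0,0,0,0,0,0,0],[0,0,0,0,0,0,0],[0,0,0,0,0,0,0]]])

```text
clock: 24.23
tcp_pos: [0.459, -0.1455, 0.0352]
orientation: [0.566, 0.424, 0.567, -0.423]
wrist_force: [-1.3, 8.1, 0.4]
finger_gap: 0.0269
```

```bash
python3 -c "
from st import *
st();avg(3)"
```

```text
t 24.23 tcp [ 0.459  -0.1455  0.0352] shoe xy mm 3.4 36.7 Fshoe 1.04 8.09 0.43 T [ 1.67  0.25 -0.07] yaw 16.45 down [-6.0e-04  2.7e-03 -1.0e+00] gap 0.0269
Fx 1.23 Fy 7.11 [7.  6.6 7.7] Fz 0.68 T about shoe x 1.652 about y -0.246 tz -0.028
```

Emit:
drive_tool(plan=[[[-0.04,0,0.03,0,0,0,0],[0,0,0,0,0,0,0],[0,0,0,0,0,0,0],[0,0,0,0,0,0,0],[0,0,0,0,0,0,0]]])

```text
clock: 24.8
tcp_pos: [0.459, -0.1457, 0.0354]
orientation: [0.566, 0.424, 0.567, -0.423]
wrist_force: [0.3, 6.6, -1.9]
finger_gap: 0.0269
```

```bash
python3 -c "
from st import *
st();avg(4);st()"
```

```text
t 24.8 tcp [ 0.459  -0.1457  0.0354] shoe xy mm 3.3 36.5 Fshoe 2.13 6.29 -1.85 T [ 1.65  0.1  -0.09] yaw 16.45 down [-8.e-04  3.e-03 -1.e+00] gap 0.0269
Fx 1.39 Fy 7.05 [7.3 6.6 7.  7.3] Fz -1.58 T about shoe x 1.657 about y -0.346 tz 0.007
t 25.0 tcp [ 0.459  -0.1457  0.0354] shoe xy mm 3.3 36.5 Fshoe 0.96 7.3 -1.62 T [ 1.7   0.15 -0.01] yaw 16.46 down [-8.e-04  3.e-03 -1.e+00] gap 0.0269
```

Emit:
drive_tool(plan=[[[-0.02,0,0.04,0,0,0,0],[0,0,0,0,0,0,0],[0,0,0,0,0,0,0],[0,0,0,0,0,0,0],[0,0,0,0,0,0,0]]])

```text
clock: 25.42
tcp_pos: [0.459, -0.1458, 0.0355]
orientation: [0.565, 0.424, 0.567, -0.422]
wrist_force: [-0.4, 7.8, -1.8]
finger_gap: 0.0269
```

```bash
python3 -c "
from st import *
st();avg(5);st()"
```

```text
t 25.42 tcp [ 0.459  -0.1458  0.0355] shoe xy mm 3.3 36.4 Fshoe 1.78 7.57 -1.75 T [ 1.81  0.15 -0.05] yaw 16.46 down [-0.001   0.0036 -1.    ] gap 0.0269
Fx 1.7 Fy 7.32 [7.4 7.3 6.8 7.6 7.5] Fz -1.72 T about shoe x 1.786 about y -0.401 tz -0.004
t 25.67 tcp [ 0.459  -0.1458  0.0355] shoe xy mm 3.3 36.4 Fshoe 0.92 7.46 -2.28 T [ 1.84  0.15 -0.  ] yaw 16.46 down [-0.001   0.0036 -1.    ] gap 0.027
```

```bash
python3 -c "
from st import *
cv2.imwrite('pics/scene7.png',cv2.cvtColor(env.read_camera('scene'),cv2.COLOR_RGB2BGR))
crop('pics/scene7.png',300,245,350,295,12,'pics/l1.png')
"
```

```text
(no output)
```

View pics/l1.png

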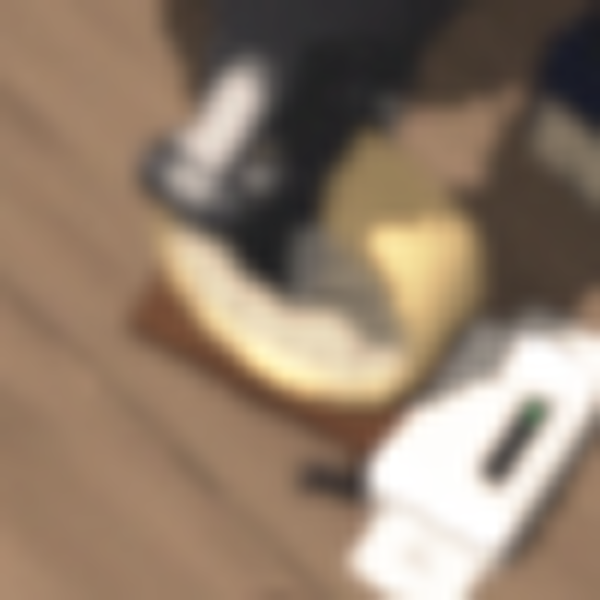

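Run:
```python
from st import *
O=np.array([.4662,-.1816]);y=np.radians(16.5);x_=np.array([np.cos(y),np.sin(y)]);y_=np.array([-x_[1],x_[0]])
def sf(p): d=p[:2]-O; return np.round([d@x_*1000,d@y_*1000],1)
def px(p,f,o): return ((p[0]+.5)/f-.5+o[0],(p[1]+.5)/f-.5+o[1])
for nm in ("scene5","scene6","scene7"):
    im=cv2.imread(f"pics/{nm}.png").astype(np.float32)
    # foot colour: red minus others profile along front face line z=.005 at sx=-13.4 , scanning y
    g=im[:,:,2]-im[:,:,1]; 
    ys=np.arange(20,105,1.0);
    w=[proj("scene",[*(O+x_*(-.0155)+y_*t/1000),.005]) for t in ys]
    m=np.float32(w);v=cv2.remap(cv2.imread(f"pics/{nm}.png")[:,:,0].astype(np.float32),m[:,0].reshape(1,-1),m[:,1].reshape(1,-1),cv2.INTER_LINEAR)[0]
    print(nm,dict(zip(ys[50:].astype(int).tolist(),v[50:].astype(int).tolist())))
avg(1)
```

```text
scene5 {70: 55, 71: 56, 72: 56, 73: 55, 74: 54, 75: 54, 76: 53, 77: 53, 78: 54, 79: 54, 80: 54, 81: 54, 82: 53, 83: 53, 84: 53, 85: 54, 86: 54, 87: 54, 88: 56, 89: 61, 90: 66, 91: 71, 92: 78, 93: 85, 94: 91, 95: 95, 96: 98, 97: 101, 98: 103, 99: 103, 100: 103, 101: 103, 102: 103, 103: 103, 104: 103}
scene6 {70: 60, 71: 63, 72: 66, 73: 69, 74: 73, 75: 78, 76: 84, 77: 90, 78: 93, 79: 96, 80: 99, 81: 101, 82: 101, 83: 102, 84: 103, 85: 103, 86: 103, 87: 104, 88: 104, 89: 104, 90: 103, 91: 103, 92: 103, 93: 103, 94: 103, 95: 104, 96: 104, 97: 104, 98: 103, 99: 103, 100: 103, 101: 103, 102: 102, 103: 102, 104: 102}
scene7 {70: 65, 71: 69, 72: 74, 73: 80, 74: 85, 75: 89, 76: 94, 77: 98, 78: 100, 79: 101, 80: 102, 81: 103, 82: 103, 83: 103, 84: 103, 85: 103, 86: 103, 87: 103, 88: 104, 89: 104, 90: 104, 91: 104, 92: 104, 93: 104, 94: 104, 95: 104, 96: 104, 97: 104, 98: 103, 99: 103, 100: 103, 101: 103, 102: 103, 103: 103, 104: 103}
Fx 2.43 Fy 7.17 [7.2] Fz -1.3 T about shoe x 1.733 about y -0.433 tz -0.007
```

Emit:
drive_tool(plan=[[[0,0.04,0.06,0,0,0,0],[0,0,0,0,0,0,0],[0,0,0,0,0,0,0],[0,0,0,0,0,0,0],[0,0,0,0,0,0,0]]])

```text
clock: 26.18
tcp_pos: [0.4591, -0.1459, 0.0355]
orientation: [0.565, 0.424, 0.568, -0.422]
wrist_force: [-1.8, 7.9, 0.3]
finger_gap: 0.0272
```

```bash
python3 -c "
from st import *
st();avg(5);st()"
```

```text
t 26.18 tcp [ 0.4591 -0.1459  0.0355] shoe xy mm 3.4 36.3 Fshoe 0.51 8.07 0.27 T [ 2.06  0.39 -0.07] yaw 16.47 down [-0.0017  0.0042 -1.    ] gap 0.0272
Fx 0.65 Fy 8.63 [8.4 9.1 8.6 8.4 8.6] Fz -0.11 T about shoe x 2.082 about y -0.196 tz -0.044
t 26.43 tcp [ 0.4591 -0.1459  0.0355] shoe xy mm 3.4 36.3 Fshoe 0.01 8.6 0.73 T [ 2.02  0.42 -0.05] yaw 16.46 down [-0.0017  0.0043 -1.    ] gap 0.0275
```

Emit:
drive_tool(plan=[[[0,0,0,0,0,0,0],[0,0,0,0,0,0,0],[0,0,0,0,0,0,0],[0,0,0,0,0,0,0],[0,0,0,0,0,0,0]]])

```text
clock: 26.85
tcp_pos: [0.4591, -0.1459, 0.0355]
orientation: [0.565, 0.424, 0.568, -0.422]
wrist_force: [-1.7, 8.9, 1.0]
finger_gap: 0.0272
```

Emit:
drive_tool(plan=[[[0,0,0,0,0,0,0],[0,0,0,0,0,0,0],[0,0,0,0,0,0,0],[0,0,0,0,0,0,0],[0,0,0,0,0,0,0]]])

```text
clock: 27.27
tcp_pos: [0.4591, -0.1459, 0.0355]
orientation: [0.565, 0.424, 0.568, -0.422]
wrist_force: [-1.4, 8.3, -0.5]
finger_gap: 0.0272
```

Emit:
drive_tool(plan=[[[0,0,0,0,0,0,0],[0,0,0,0,0,0,0],[0,0,0,0,0,0,0],[0,0,0,0,0,0,0],[0,0,0,0,0,0,0]]])

```text
clock: 27.68
tcp_pos: [0.4591, -0.1459, 0.0355]
orientation: [0.565, 0.424, 0.568, -0.422]
wrist_force: [-2.4, 8.9, -0.2]
finger_gap: 0.0268
```

```bash
python3 -c "
from st import *
avg(4)"
```

```text
Fx 0.82 Fy 8.79 [9.2 8.8 8.7 8.5] Fz -0.06 T about shoe x 2.066 about y -0.235 tz -0.078
```

Emit:
drive_tool(plan=[[[-0.03,0,0.02,0,0,0,0],[0,0,0,0,0,0,0],[0,0,0,0,0,0,0],[0,0,0,0,0,0,0],[0,0,0,0,0,0,0]]])

```text
clock: 28.3
tcp_pos: [0.4591, -0.146, 0.0356]
orientation: [0.565, 0.424, 0.568, -0.422]
wrist_force: [-0.6, 8.3, -0.9]
finger_gap: 0.027
```

```bash
python3 -c "
from st import *
avg(4);st()"
```

```text
Fx 0.88 Fy 8.94 [8.2 8.6 9.4 9.6] Fz -1.66 T about shoe x 2.065 about y -0.311 tz -0.046
t 28.5 tcp [ 0.4591 -0.146   0.0356] shoe xy mm 3.3 36.2 Fshoe 1.84 9.63 -1.74 T [ 2.04  0.31 -0.02] yaw 16.47 down [-0.0019  0.0045 -1.    ] gap 0.0273
```

Emit:
drive_tool(plan=[[[0,0,0,0,0,0,0],[0,0,0,0,0,0,0],[0,0,0,0,0,0,0],[0,0,0,0,0,0,0],[0,0,0,0,0,0,0]]])

```text
clock: 28.92
tcp_pos: [0.4591, -0.146, 0.0355]
orientation: [0.565, 0.424, 0.568, -0.422]
wrist_force: [-1.1, 7.4, -1.2]
finger_gap: 0.0272
```

Emit:
drive_tool(plan=[[[0,0,0,0,0,0,0],[0,0,0,0,0,0,0],[0,0,0,0,0,0,0],[0,0,0,0,0,0,0],[0,0,0,0,0,0,0]]])

```text
clock: 29.33
tcp_pos: [0.4591, -0.146, 0.0356]
orientation: [0.565, 0.424, 0.568, -0.422]
wrist_force: [-0.7, 7.8, -2.5]
finger_gap: 0.0274
```

```bash
python3 -c "
from st import *
avg(3);st()"
```

```text
Fx 1.08 Fy 8.73 [8.7 8.8 8.7] Fz -1.32 T about shoe x 2.035 about y -0.334 tz -0.071
t 29.48 tcp [ 0.4591 -0.146   0.0356] shoe xy mm 3.3 36.1 Fshoe 0.94 8.7 -1.55 T [ 2.07  0.25 -0.06] yaw 16.47 down [-0.0019  0.0044 -1.    ] gap 0.0271
```

Emit:
drive_tool(plan=[[[0.05,-0.03,-0.06,0,0,0,0],[0,0,-0.06,0,0,0,0],[0,0,0,0,0,0,0],[0,0,0,0,0,0,0],[0,0,0,0,0,0,0]]], squeeze=30)

```text
clock: 29.9
tcp_pos: [0.459, -0.1457, 0.0353]
orientation: [0.566, 0.424, 0.567, -0.423]
wrist_force: [-0.3, 7.3, -2.1]
finger_gap: 0.0272
```

```bash
python3 -c "
from st import *
avg(1);st()"
```

```text
Fx 2.15 Fy 6.45 [6.5] Fz -2.04 T about shoe x 1.626 about y -0.273 tz 0.031
t 29.95 tcp [ 0.459  -0.1457  0.0353] shoe xy mm 3.3 36.5 Fshoe 2.15 6.45 -2.04 T [1.64 0.2  0.03] yaw 16.45 down [-0.001   0.0029 -1.    ] gap 0.0271
```

Emit:
drive_tool(plan=[[[0.03,0,-0.06,0,0,0,0],[0,0,-0.06,0,0,0,0],[0,0,0,0,0,0,0],[0,0,0,0,0,0,0],[0,0,0,0,0,0,0]]])

```text
clock: 30.37
tcp_pos: [0.459, -0.1454, 0.0352]
orientation: [0.566, 0.424, 0.567, -0.423]
wrist_force: [-2.4, 5.2, -0.9]
finger_gap: 0.0269
```

```bash
python3 -c "
from st import *
avg(1);st()"
```

```text
Fx -0.01 Fy 5.89 [5.9] Fz -1.42 T about shoe x 1.362 about y -0.161 tz -0.045
t 30.42 tcp [ 0.459  -0.1455  0.0352] shoe xy mm 3.3 36.7 Fshoe -0.01 5.89 -1.42 T [ 1.35  0.23 -0.04] yaw 16.43 down [-7.0e-04  1.2e-03 -1.0e+00] gap 0.0268
```

Relax a little more, then open slowly.

Emit:
drive_tool(plan=[[[0.03,0,-0.06,0,0,0,0],[0,0,-0.05,0,0,0,0],[0,0,0,0,0,0,0],[0,0,0,0,0,0,0],[0,0,0,0,0,0,0]]])

```text
clock: 30.83
tcp_pos: [0.459, -0.1451, 0.035]
orientation: [0.566, 0.423, 0.566, -0.424]
wrist_force: [-2.3, 4.2, -1.4]
finger_gap: 0.0267
```

```bash
python3 -c "
from st import *
avg(1);st()"
```

```text
Fx -1.1 Fy 4.01 [4.] Fz -0.77 T about shoe x 0.907 about y 0.139 tz -0.03
t 30.88 tcp [ 0.459  -0.1451  0.035 ] shoe xy mm 3.5 37.0 Fshoe -1.1 4.01 -0.77 T [ 0.83  0.39 -0.03] yaw 16.41 down [-3.e-04 -2.e-04 -1.e+00] gap 0.0275
```

Emit:
drive_tool(plan=[[[0,0,0,0,0,0,0.34],[0,0,0,0,0,0,0.38],[0,0,0,0,0,0,0.45],[0,0,0,0,0,0,0.55],[0,0,0,0,0,0,0.6]]])

```text
clock: 31.3
tcp_pos: [0.46, -0.1458, 0.0355]
orientation: [0.567, 0.424, 0.565, -0.424]
wrist_force: [-0.1, 0.3, -0.7]
finger_gap: 0.0513
```

```bash
python3 -c "
from st import *
st()
cv2.imwrite('pics/scene8.png',cv2.cvtColor(env.read_camera('scene'),cv2.COLOR_RGB2BGR))
crop('pics/scene8.png',300,245,350,295,12,'pics/m1.png')
"
```

```text
t 31.3 tcp [ 0.46   -0.1458  0.0355] shoe xy mm 4.2 36.1 Fshoe -0.02 0.27 -0.7 T [ 0.01 -0.03 -0.01] yaw 16.4 down [ 0.0016 -0.0014 -1.    ] gap 0.0513
```

View pics/m1.png

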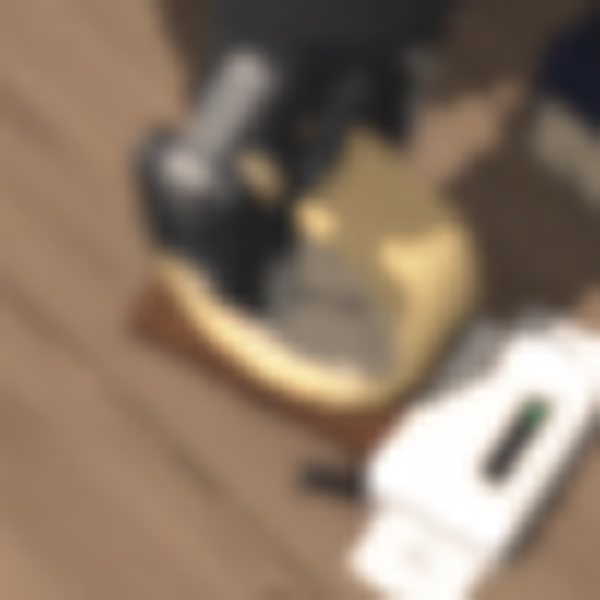

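Emit:
drive_tool(plan=[[[-0.5,0,0,0,0,0,0.6],[-1.5,0,0,0,0,0,0.6],[-2.5,0,0,0,0,0,0.6],[-3.5,0,0,0,0,0,0.6],[-4,0,0,0,0,0,0.6]]])

```text
clock: 31.77
tcp_pos: [0.4578, -0.1444, 0.1553]
orientation: [0.565, 0.423, 0.567, -0.424]
wrist_force: [1.1, -0.6, -0.2]
finger_gap: 0.0513
```

Emit:
drive_tool(plan=[[[-3,0,-2,0,0,0,0.6],[0,1,-3.8,0,0,0,0.6],[0,1,-3.8,0,0,0,0.6],[0,1,-3.8,0,0,0,0.6],[0,1,-3.8,0,0,0,0.6]]])

```text
clock: 32.18
tcp_pos: [0.4489, 0.0326, 0.186]
orientation: [0.567, 0.424, 0.565, -0.424]
wrist_force: [1.1, 0.1, -0.2]
finger_gap: 0.051
```

Emit:
drive_tool(plan=[[[0,0,-4,0,0,0,0.6],[0,0,-4,0,0,0,0.6],[0,0,-4,0,0,0,0.6],[0,0,-4,0,0,0,0.6],[0,0,-4,0,0,0,0.6]]])

```text
clock: 32.6
tcp_pos: [0.3916, 0.2249, 0.1856]
orientation: [0.567, 0.424, 0.566, -0.423]
wrist_force: [0.5, 0.4, -0.7]
finger_gap: 0.0509
```

Emit:
drive_tool(plan=[[[0,0,-4,0,0,0,0.6],[0,0,-4,0,0,0,0.6],[0,0,-2,0,0,0,0.6],[0,0,0,0,0,0,0.6],[0,0,0,0,0,0,0.6]]])

```text
clock: 33.02
tcp_pos: [0.3636, 0.32, 0.1852]
orientation: [0.567, 0.423, 0.567, -0.423]
wrist_force: [-0.2, -0.4, 0.1]
finger_gap: 0.0512
```

```bash
python3 -c "
from st import *
st()
for n in ('scene','top'):
    cv2.imwrite(f'pics/{n}9.png',cv2.cvtColor(env.read_camera(n),cv2.COLOR_RGB2BGR))
crop('pics/scene9.png',300,235,370,305,8,'pics/n1.png')
crop('pics/top9.png',355,165,445,275,7,'pics/n2.png')
"
```

```text
t 33.02 tcp [0.3636 0.32   0.1852] shoe xy mm 44.1 510.1 Fshoe -0.32 -0.35 0.06 T [-0.06 -0.01  0.  ] yaw 16.59 down [ 4.e-04 -3.e-04 -1.e+00] gap 0.0512
```

View pics/n1.png

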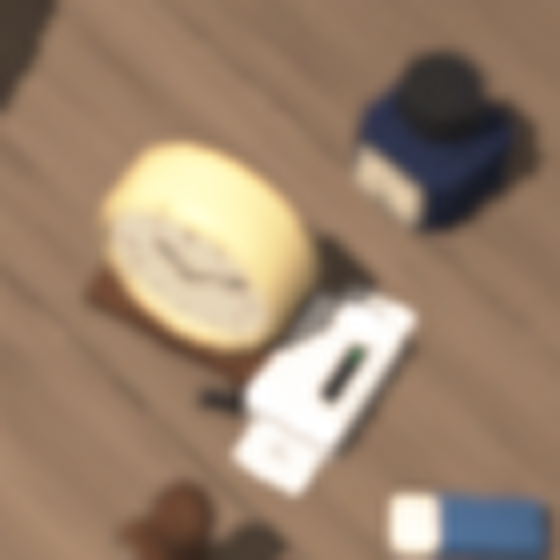

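View pics/n2.png

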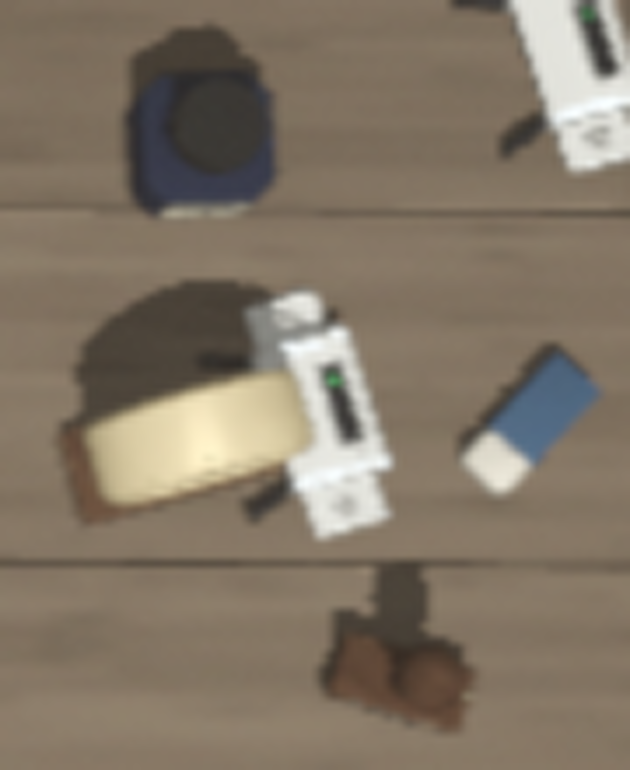

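Run:
```python
from h import *
O=np.array([.4662,-.1816]);y=np.radians(16.5);x_=np.array([np.cos(y),np.sin(y)]);y_=np.array([-x_[1],x_[0]])
def sf(p): d=p[:2]-O; return np.round([d@x_*1000,d@y_*1000],1)
def px(p,f,o): return ((p[0]+.5)/f-.5+o[0],(p[1]+.5)/f-.5+o[1])
for p,z in(((60,428),.01),((87,522),.005),((85,432),.049),((110,507),.049),((285,372),.049+0),((310,445),.049)): print(p,sf(onz("top",*px(p,7,(355,165)),z)))
for p in ((338,380),(350,440),(285,345),(315,470)): print("shoe",sf(onz("top",*px(p,7,(355,165)),.017)))
a=cv2.imread("pics/top1.png")[150:280,370:460].astype(int);b=cv2.imread("pics/top9.png")[150:280,370:460].astype(int)
d=(abs(a-b).max(2)>40).astype(np.uint8);print([tuple(s[:4]+np.array([370,150,0,0])) for s in cv2.connectedComponentsWithStats(d)[2][1:] if s[4]>8])
```

```text
(60, 428) [20.4 72.7]
(87, 522) [-14.1  72.6]
(85, 432) [14.1 72.1]
(110, 507) [-13.1  71.6]
(285, 372) [14.9 -1. ]
(310, 445) [-11.7  -1.5]
shoe [  9.  -26.2]
shoe [-12.6 -23.7]
shoe [ 26.1 -12. ]
shoe [-19.3  -8.4]
[(np.int64(370), np.int64(205), np.int64(30), np.int64(32))]
```

```bash
python3 -c "
from workcell import env
print(env.hand_in()); print(env.get_state()['clock'])"
```

```text
the job is handed in; nothing more can be done
None
the job is handed in; nothing more can be done
```

The clock is in the charging shoe and pressed home against the contact block. I handed the job in at about 33 s of the 51 allowed; no verdict is reported.

- **Grasp and approach:** I picked the pad clock that measured 76 mm across and gripped it across its case. I carried it to the leftmost shoe and set it down before the mouth. I found the pocket's middle by touching the guides on both sides, then slid the clock in along shoe -y. During the slide I held it about 0.4 mm off the desk.
- **Finding and pressing the block:** The foot met the block about 6–7 mm behind the mouth. The push force at the wrist averaged 8.6–8.9 N for over 3 s; single readings ran from 7.4 to 9.6 N and never higher. Friction with the desk took an unknown share of this, at most about 3 N, so the force on the block itself was about 5.5–9 N.
- **Release and last checks:** I eased off before opening the fingers, and the arm is now clear of everything.
    - Both cameras put the foot's outer end at the same place as when pressed.
    - The foot's two outer corners agree to 0.1 mm, so it stands square.
    - In the top view, nothing near the shoe had changed except the clock. The ink bottle was outside most of that comparison, and I judged it unmoved by eye.
- **Disagreements:**
    - The cameras and the arm differed by 2–5 mm sideways, so I trusted touch for centring.
    - The side-to-side play I felt at the pocket was 5.0 mm against the 4 mm expected, which I put down to give in the grip.
    - The final top view put the clock 0–2 mm off the shoe's centre.

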